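Build the sieve stack on the shaker

TASK

Build the sieve stack on the shaker, one part after another from the bottom up: the plain steel pan into the black socket, then the red sieve, the yellow sieve, and the blue sieve on top, each upright and fully seated in the one below before the next is added. Leave the green sieve, the beaker and the jar standing where they are, and let go of everything at the end.

Things in the scene. Friction and masses are not known exactly. Their poses are not given: they have to be found in the camera images.
- socket (a point): Centre of the mouth, at rim height, of the black round socket on the low white sieve shaker (fixed, 130 x 150 mm, 40 high, grey round plate 96 across on top up to 50 mm). The socket ring stands on the plate: 54 mm across outside, bore 50 across and 10 deep, rim 64 mm above the bench; z up. The shaker is behind the mat, left or right.
- pan_mid (a point): Steel pan: no colour, solid floor, 50 mm tall. Underside up: foot 45 mm across, 7 mm high; body 54 across; grip collar 60 across from 22 to 38 mm; neck 54 across to the rim, open bore 50 across, 12 deep. The foot fits the socket with 2.5 mm play all round; seated adds 43 mm. Round, 0.11 kg, upright, in a row on the black mat. Point: on its axis, 25 mm above the underside; z up.
- sieve_red_mid (a point): Red sieve (finest mesh): Red collar and mesh, 42 mm tall. Underside up: foot 45 mm across, 7 mm high; body 54 across; grip collar 60 across from 14 to 30 mm; neck 54 across to the rim, open bore 50 across, 12 deep. The foot fits the bore below with 2.5 mm play all round; seated adds 35 mm to the stack. Round, 0.11 kg, upright, in a row on the black mat. Point: on its axis, 21 mm above the underside; z up.
- sieve_yellow_mid (a point): Yellow sieve (medium mesh): Yellow collar and mesh, 42 mm tall. Underside up: foot 45 mm across, 7 mm high; body 54 across; grip collar 60 across from 14 to 30 mm; neck 54 across to the rim, open bore 50 across, 12 deep. The foot fits the bore below with 2.5 mm play all round; seated adds 35 mm to the stack. Round, 0.11 kg, upright, in a row on the black mat. Point: on its axis, 21 mm above the underside; z up.
- sieve_blue_mid (a point): Blue sieve (coarse mesh): Blue collar and mesh, 42 mm tall. Underside up: foot 45 mm across, 7 mm high; body 54 across; grip collar 60 across from 14 to 30 mm; neck 54 across to the rim, open bore 50 across, 12 deep. The foot fits the bore below with 2.5 mm play all round; seated adds 35 mm to the stack. Round, 0.11 kg, upright, in a row on the black mat. Point: on its axis, 21 mm above the underside; z up.
- sieve_green_mid (a point): Green sieve, same shape and size as the other sieves (42 mm tall, collar 60 mm across), green collar and mesh. Not wanted: it stays where it is, in the row on the black mat (five round parts in any order, centres at least 100 mm apart). Point: on its axis, 21 mm above the underside; z up.
- balance: Bench balance (fixed), grey, 130 x 150 mm, 49 mm high with a steel weighing plate; origin at the centre of its underside. Stands behind the mat on the side opposite to the shaker. Not used.
- beaker: Clear glass beaker, about 52 mm across and 70 mm tall, loose, between shaker and balance; origin at the centre of its underside. Stays where it is.
- jar: Amber jar with white cap, 44 mm across and 65 mm tall, loose, between shaker and balance, farther from the robot than the beaker; origin at the centre of its underside. Stays where it is.

How it is judged (in metres and radians):
On the way, in this order (a step that is already met when the one before it is completed fails the run):
1. the steel pan is seated in the shaker's socket (horizontal distance between pan_mid and socket below 0.008 m and z of pan_mid in the frame of socket between 0.0145 and 0.0215 m and angle between pan_mid's own z axis and vertical below 0.08 rad), for 0.2 s.
2. the red sieve is seated on the pan (horizontal distance between sieve_red_mid and pan_mid below 0.008 m and z of sieve_red_mid in the frame of pan_mid between 0.0355 and 0.0425 m and angle between sieve_red_mid's own z axis and vertical below 0.08 rad), for 0.2 s.
3. the yellow sieve is seated on the red one (horizontal distance between sieve_yellow_mid and sieve_red_mid below 0.008 m and z of sieve_yellow_mid in the frame of sieve_red_mid between 0.0315 and 0.0385 m and angle between sieve_yellow_mid's own z axis and vertical below 0.08 rad), for 0.2 s.
4. the blue sieve is seated on the yellow one (horizontal distance between sieve_blue_mid and sieve_yellow_mid below 0.008 m and z of sieve_blue_mid in the frame of sieve_yellow_mid between 0.0315 and 0.0385 m and angle between sieve_blue_mid's own z axis and vertical below 0.08 rad), for 0.2 s.
At the end, for the whole second after the job is handed in: The pan is in the socket, the red sieve on the pan, yellow on red, blue on yellow; each centred within 8 mm on the part below, within 3.5 mm of its fully seated height, tilted less than 0.08 rad, at rest; the green sieve, beaker and jar are within 25 mm of where they started (all of step 1 and all of step 2 and all of step 3 and all of step 4 and linear speed of each of pan, sieve_red, sieve_yellow, sieve_blue below 0.02 m/s and distance of each of sieve_green_mid, beaker, jar from where it was at the start of the episode below 0.025 m); the robot touches nothing.
It fails at once if the green sieve is moved by more than 40 mm or tipped over (distance of sieve_green_mid from where it was at the start of the episode above 0.04 m or angle between sieve_green_mid's own z axis and vertical above 0.6 rad).
It fails at once if the beaker is moved by more than 40 mm or tipped over (distance of beaker from where it was at the start of the episode above 0.04 m or angle between beaker's own z axis and vertical above 0.6 rad).
It fails at once if the amber jar is moved by more than 40 mm or tipped over (distance of jar from where it was at the start of the episode above 0.04 m or angle between jar's own z axis and vertical above 0.6 rad).
It also fails if it takes over 112 s, if anything falls off the work surface, if the arm or the gripper's body presses on something with over 40 N, if the wrist force passes 120 N, or if a joint passes its speed limit or range.

ROBOT

A 7-joint arm with a two-finger parallel gripper is mounted at the origin on the work surface. World frame = base frame: x ahead of the robot, y to its left, z up, the work surface at z = 0. Lengths are in mm, angles in rad, forces in N, time in s.
With the tool pointing down it reaches from about 400 to 850 mm from the base axis. Payload 10.4 kg.
Tool frame: the origin (TCP) lies between the finger pads; the fingertips stand 8 mm ahead of it and the grasp point (between the pads) lies 11 mm behind it; z points along the fingers, y is the direction in which the jaws open and shut (so a half turn about z gives the same grasp; the last joint's range is limited). The gripper opens to 87 mm and grips with 3 to 60 N. Pads are 19 mm wide; open, the fingers measure 117 mm over their backs; the gripper's body (75 mm by 190 mm) begins 51 mm behind the grasp point.
Start: joints at [1.212, 0.332, -0.065, 1.46, 0.022, 1.35, -0.088], TCP at [205.975, -590.106, 230.576] pointing down, gripper open.
Joint ranges: [-2.6, 2.6], [-0.5, 2.12], [-1.47, 1.34], [0.16, 2.42], [-1.27, 4.41], [0.06, 2.06], [-2.6, 2.6]. Speed limits (rad/s): [2.22, 2.22, 2.79, 2.79, 3.14, 3.14, 3.14].

INTERFACE

Orientations are given as a 3x3 rotation matrix whose columns are the frame's x, y, z axes.
In Python, from plant import ctrl, snapshot gives the robot as it stands. The module is installed in compiled form; this text tells all that it offers.
- The arm moves only by the tool play_rows, never from a script. Its argument "motion" is a list of rows, each a list of 7 numbers: the turn, a rotation vector about the tool's x, y, z each as a share of 360 degrees, from -1 to 1, then the shift along the tool's x, y, z each as a share of 150 mm, from -1 to 1, then the closure, from -1 (fully open) to 1 (shut), so that 0 is half open. In form: [[ax, ay, az, tx, ty, tz, gripper], ...]. A call has 1 to 12 rows; each row is the pose to reach, as a shift and turn from the pose measured when the call began, along the tool's axes at that moment, turning the shorter way round; what a row does not reach only later rows make up. A row lasts 1/12 s, in which the tool goes at most 41.7 mm and 7.16 degrees, less where a joint would pass 70% of its speed; a pose out of reach is approached as far as the arm can. A call with a number of a shift or a turn outside -1 to 1 is refused whole. A call with a gripper value outside its range is refused whole. The fingers move at their own pace and stop on an object; the grip force is fixed at half the most. Time passes only in rows, so rows that repeat a pose let the fingers close. It gives the time, the measured TCP pose, the force and the opening at its end, in the units of the state.
- ctrl.observe(): the state, without advancing time (a new reading comes with each control period).
- snapshot(name): name is "scene" or "side" or "wrist"; returns a dict with "image" (384x512x3 uint8, red, green, blue), "camera_matrix" (3x3 intrinsics, pixels), "k1" (the pictures are not rectified: a ray, as slopes to the right and down, at radius r is drawn at 1 + k1 r^2 times it, then the intrinsics apply), "R" (3x3) and "t" (3): a world point X has camera coordinates R X + t; the wrist camera has in their place "tool_from_camera" (4x4, takes a point from camera to tool coordinates, whose origin is the TCP and whose axes are the flange's). Camera axes: x right, y down, z forward; pixel columns grow to the right and rows downward; lengths in mm; the calibration is good to about 2 mm. A picture is of the moment at which its call begins: read the wrist's pose just before it. There is no depth.
- ctrl.sign_off(): hands the job in, once; it reports no verdict.
The state is a dict: "t": time; "joints": joint angles; "dq": joint speeds; "joint_torque": joint torques, N m; "tool_pos": TCP position; "tcp_rot": TCP orientation; "wrist_force": force on the tool from outside, world axes, zero at the start; "wrist_torque": the same for the moment, N m; "width": opening from 0.0 (shut) to 1.0 (fully open).
Only numpy, scipy, OpenCV 4.12 (cv2) and the standard library are available. Lean on these libraries where they do the work, as an engineer would, in place of code of your own. Each camera call takes 0.05 s, during which the arm holds its last target.

## Working session

There is one attempt and no reset: what is moved stays moved. The work goes in short steps, Python scripts to look and compute and a tool call to move; the robot and the scene stay as the last step left them, time stands still between calls to the robot, and variables do not carry over. Pictures are saved under pics/ and viewed, and the job is handed in when it is done.

Besides the shell and the picture viewer there is one more tool, called after "Call:" in YAML: its name, and indented under it one key for each argument. play_rows: Moves the arm, as the interface text tells. Shift numbers are shares of 150 mm and turn numbers shares of 360 degrees, none past 1 either way. Its arguments: {"type":"object","properties":{"motion":{"type":"array","items":{"type":"array","items":{"type":"number","minimum":-1,"maximum":1}}}},"required":["motion"]}

```bash
mkdir -p pics; python3 - <<'E'
from plant import ctrl, snapshot
import cv2,numpy as np
s=ctrl.observe()
print({k:np.round(v,3).tolist() for k,v in s.items()})
for n in ["scene","side","wrist"]:
    d=snapshot(n); cv2.imwrite(f"pics/{n}0.png",d["image"][:,:,::-1])
    print(n,{k:np.round(v,4).tolist() for k,v in d.items() if k!="image"})
E
```

```text
{'t': 0.0, 'joints': [1.212, 0.333, -0.065, 1.461, 0.022, 1.35, -0.088], 'dq': [-0.0, 0.0, -0.001, -0.001, 0.001, 0.0, 0.002], 'joint_torque': [0.0, -62.326, 0.025, -38.99, -0.061, 0.04, 0.0], 'tool_pos': [205.819, -589.743, 229.732], 'tcp_rot': [[0.944, 0.33, -0.001], [0.33, -0.944, 0.001], [-0.0, -0.001, -1.0]], 'wrist_force': [0.174, 0.332, 0.455], 'wrist_torque': [0.048, -0.026, -0.032], 'width': 1.001}
scene {'camera_matrix': [[462.205, 0.0, 256.5216], [0.0, 462.205, 192.0957], [0.0, 0.0, 1.0]], 'k1': 0.0007, 'R': [[0.3593, 0.9331, 0.0128], [0.7267, -0.2712, -0.6311], [-0.5854, 0.2361, -0.7756]], 't': [-210.5176, -372.1622, 1400.687]}
side {'camera_matrix': [[499.1618, 0.0, 261.9611], [0.0, 499.1618, 191.4227], [0.0, 0.0, 1.0]], 'k1': 0.0484, 'R': [[0.9894, -0.145, 0.0118], [-0.0613, -0.4893, -0.8699], [0.1319, 0.8599, -0.493]], 't': [-562.4415, 116.9859, 1170.2088]}
wrist {'camera_matrix': [[264.6914, 0.0, 252.7668], [0.0, 264.6914, 195.8325], [0.0, 0.0, 1.0]], 'k1': 0.0084, 'tool_from_camera': [[-0.0006, -0.9585, -0.2851, 77.9046], [1.0, -0.0002, -0.0013, -2.1183], [0.0012, -0.2851, 0.9585, -152.3694], [0.0, 0.0, 0.0, 1.0]]}
```

View pics/scene0.png

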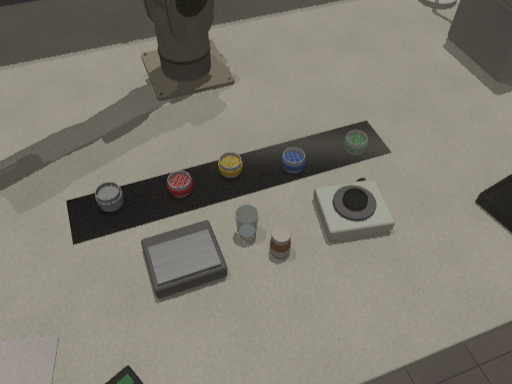

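View pics/side0.png

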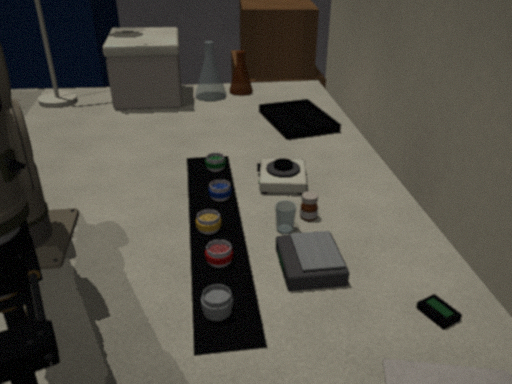

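View pics/wrist0.png

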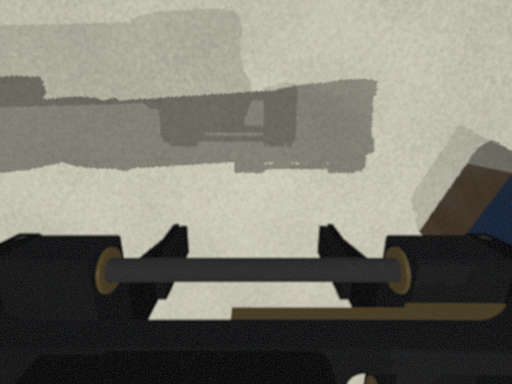

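```bash
cat > h.py <<'E'
import numpy as np, cv2
from plant import ctrl, snapshot
def K(d): return np.array(d["camera_matrix"],float)
def ext(d,s=None):
    if "R" in d: return np.array(d["R"]),np.array(d["t"])
    T=np.array(d["tool_from_camera"]); W=np.eye(4); W[:3,:3]=s["tcp_rot"]; W[:3,3]=s["tool_pos"]
    C=np.linalg.inv(W@T); return C[:3,:3],C[:3,3]
def proj(d,X,s=None):
    R,t=ext(d,s); c=np.atleast_2d(X)@R.T+t
    p=c[:,:2]/c[:,2:]; r2=(p**2).sum(1,keepdims=True)
    p=p*(1+d["k1"]*r2); k=K(d); return p*[k[0,0],k[1,1]]+[k[0,2],k[1,2]]
def unproj(d,uv,z,s=None):
    R,t=ext(d,s); k=K(d); uv=np.atleast_2d(uv).astype(float)
    q=cv2.undistortPoints(uv.reshape(-1,1,2),k,np.array([d["k1"],0,0,0.])).reshape(-1,2)
    ray=np.c_[q,np.ones(len(q))]@R; C=-R.T@t
    return C+ray*((z-C[2])/ray[:,2])[:,None]
def circ(x,y,z,r,n=72):
    a=np.linspace(0,2*np.pi,n,endpoint=False); return np.c_[x+r*np.cos(a),y+r*np.sin(a),np.full(n,z)]
def overlay(d,circles,box,f,name,s=None):
    im=cv2.cvtColor(d["image"],cv2.COLOR_RGB2BGR); x0,y0,x1,y1=box
    im=cv2.resize(im[y0:y1,x0:x1],None,fx=f,fy=f,interpolation=cv2.INTER_CUBIC)
    for c in circles:
        p=((proj(d,circ(*c),s)-[x0,y0]+.5)*f-.5)
        cv2.polylines(im,[np.round(p).astype(int).reshape(-1,1,2)],True,(0,255,0),1)
    cv2.imwrite("pics/"+name,im)
E
python3 - <<'E'
from h import *
a=snapshot("scene"); b=snapshot("side")
# rim centres by eye
S=dict(pan=((109,192),(217,293),50),red=((179,179),(219,247),42),yel=((230,161),(208,216),42),blu=((293,156),(220,186),42),grn=((356,138),(215,157),42),sock=((355,199),(284,166),64))
for n,(p,q,z) in S.items(): print(n,unproj(a,p,z).round(1)[0],unproj(b,q,z).round(1)[0])
P={n:unproj(a,p,z)[0] for n,(p,q,z) in S.items()}
cs=[(v[0],v[1],v[2],27) for v in P.values()]
overlay(a,cs,(80,110,400,310),2.5,"ov_scene.png"); overlay(b,cs,(160,130,360,330),3,"ov_side.png")
E
```

```text
pan [ 443.7 -298.8   50. ] [ 438.2 -297.8   50. ]
red [ 453.9 -141.9   42. ] [ 452.8 -139.9   42. ]
yel [441.3 -13.   42. ] [435.6 -10.7  42. ]
blu [478.8 135.4  42. ] [474.9 134.3  42. ]
grn [476.9 309.4  42. ] [473.2 313.8  42. ]
sock [663.1 200.   64. ] [657.  187.2  64. ]
```

View pics/ov_scene.png

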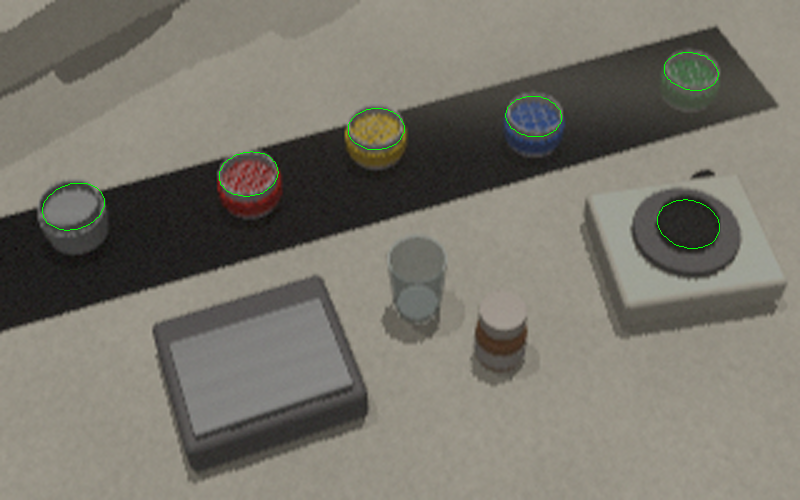

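View pics/ov_side.png

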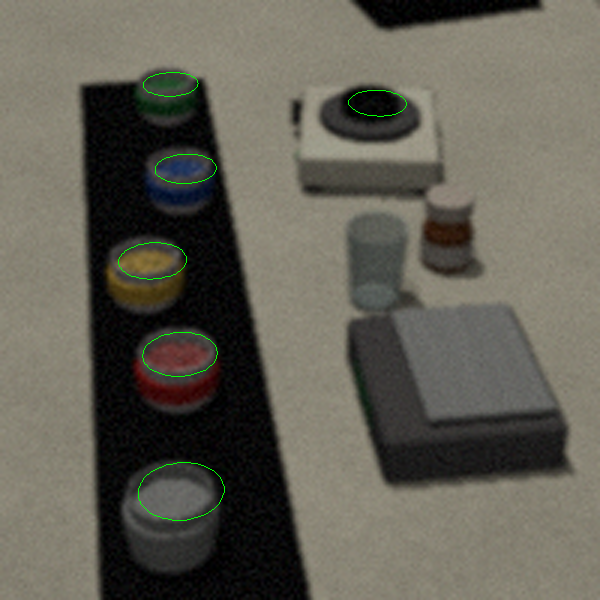

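```bash
cat >> h.py <<'E'
from scipy.spatial.transform import Rotation as Ro
def plan(x,y,z,yaw=0,verbose=True):
    s=ctrl.observe(); R=np.array(s["tcp_rot"]); p=np.array(s["tool_pos"])
    c,sn=np.cos(np.radians(yaw)),np.sin(np.radians(yaw))
    G=np.array([[c,sn,0],[sn,-c,0],[0,0,-1]])
    rv=Ro.from_matrix(R.T@G).as_rotvec()/(2*np.pi); sh=R.T@(np.array([x,y,z])-p)/150
    print("t %.2f at"%s["t"],p.round(1),"w",round(s["width"],3),"F",np.round(s["wrist_force"],1),"row",rv.round(4),sh.round(4))
E
python3 -c "
from h import *
plan(441,-298,160)"
```

```text
t 0.25 at [ 205.9 -589.9  230.2] w 0.999 F [ 1.  -0.3 -0.7] row [-0.0001  0.      0.0534] [ 2.1209 -1.3208  0.4687]
```

Call:
play_rows:
  motion:
    - [0,0,0.053,0.98,-0.61,0.2,-1]
    - [0,0,0.053,0.98,-0.61,0.2,-1]
    - [0,0,0.053,0.98,-0.61,0.2,-1]
    - [0,0,0.053,0.98,-0.61,0.2,-1]
    - [0,0,0.053,0.98,-0.61,0.2,-1]
    - [0,0,0.053,0.98,-0.61,0.2,-1]

```text
t: 0.75
tool_pos: [317.7, -451.5, 199.8]
tcp_rot: [[1.0, 0.01, 0.0], [0.01, -1.0, 0.002], [0.0, -0.002, -1.0]]
wrist_force: [0.2, -0.4, -0.1]
width: 0.994
```

```bash
python3 -c "
from h import *
plan(441,-298,160)"
```

```text
t 0.75 at [ 317.7 -451.5  199.8] w 0.994 F [ 0.2 -0.4 -0.1] row [-0.0003 -0.      0.0016] [ 0.832  -1.0148  0.2679]
```

Call:
play_rows:
  motion:
    - [0,0,0.0016,0.83,-1,0.267,-1]
    - [0,0,0.0016,0.83,-1,0.267,-1]
    - [0,0,0.0016,0.83,-1,0.267,-1]
    - [0,0,0.0016,0.83,-1,0.267,-1]
    - [0,0,0.0016,0.83,-1,0.267,-1]
    - [0,0,0.0016,0.83,-1,0.267,-1]
    - [0,0,0.0016,0.83,-1,0.267,-1]

```text
t: 1.33
tool_pos: [441.5, -299.2, 159.8]
tcp_rot: [[1.0, 0.003, -0.0], [0.003, -1.0, 0.003], [-0.0, -0.003, -1.0]]
wrist_force: [-1.6, -0.3, -0.1]
width: 1.003
```

```bash
python3 - <<'E'
from h import *
s=ctrl.observe(); d=snapshot("wrist"); plan(441,-298,160)
np.savez("w1.npz",**d,pos=s["tool_pos"],rot=s["tcp_rot"])
overlay(d,[(441,-298,50,27),(441,-298,50,25),(441,-298,30,30)],(100,60,400,320),2.6,"w1.png",s)
E
```

```text
t 1.38 at [ 440.4 -301.   160.1] w 0.998 F [ 0.1 -0.9  0.6] row [-0.0003  0.      0.    ] [ 0.0039 -0.0202  0.0006]
```

View pics/w1.png

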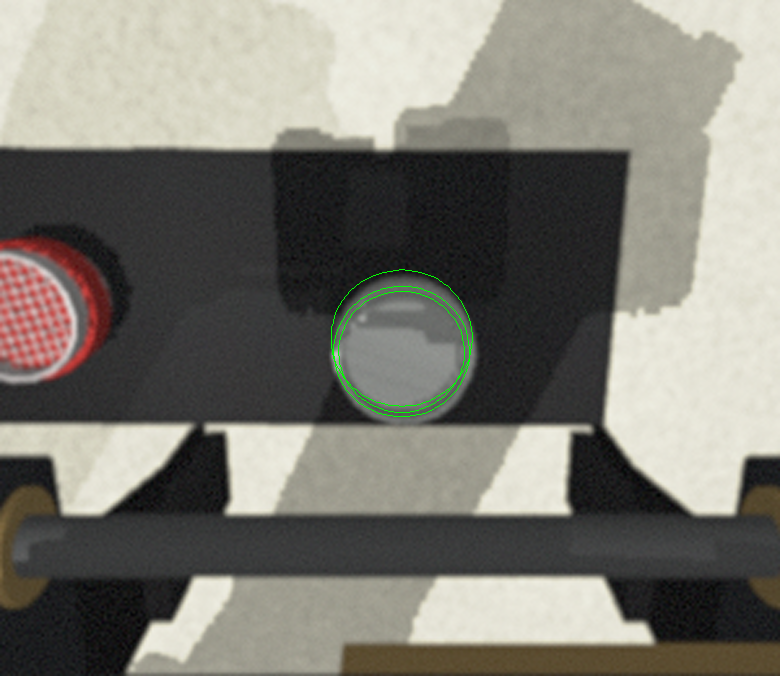

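```bash
cat >> h.py <<'E'
def fit(d,s,x,y,rings,rng=10,step=.5):
    """rings: (z above,r). maximise mean abs radial gradient along each ring"""
    g=cv2.GaussianBlur(d["image"].astype(np.float32).max(axis=2),(0,0),.8)
    best=[]
    for dx in np.arange(-rng,rng+.1,step):
        for dy in np.arange(-rng,rng+.1,step):
            sc=0
            for z,r in rings:
                po=proj(d,circ(x+dx,y+dy,z,r+1.2),s).astype(np.float32);pi=proj(d,circ(x+dx,y+dy,z,r-1.2),s).astype(np.float32)
                f=lambda p:cv2.remap(g,p[:,0].copy(),p[:,1].copy(),cv2.INTER_LINEAR).ravel()
                sc+=abs(np.mean(f(po)-f(pi)))
            best.append((sc,x+dx,y+dy))
    best.sort(reverse=True); return [np.round(b,2).tolist() for b in best[:3]]
E
python3 - <<'E'
from h import *
d=dict(np.load("w1.npz"));s=dict(tool_pos=d["pos"],tcp_rot=d["rot"])
# pose moved during settle; try both start and end pose
print(fit(d,s,438,-299,[(50,27)]),fit(d,s,438,-299,[(50,25)]),fit(d,s,438,-299,[(50,27),(38,30)]))
overlay(d,[(437.5,-299,50,27),(437.5,-299,38,30),(437.5,-299,0,22.5)],(200,140,310,240),7,"w1b.png",s)
E
```

```text
[[28.34, 445.0, -299.0], [28.2, 444.5, -299.0], [27.92, 444.5, -299.5]] [[22.14, 447.0, -299.0], [21.95, 443.5, -295.0], [21.92, 447.0, -299.5]] [[57.45, 437.0, -299.0], [56.87, 437.5, -299.0], [56.56, 437.0, -299.5]]
```

View pics/w1b.png

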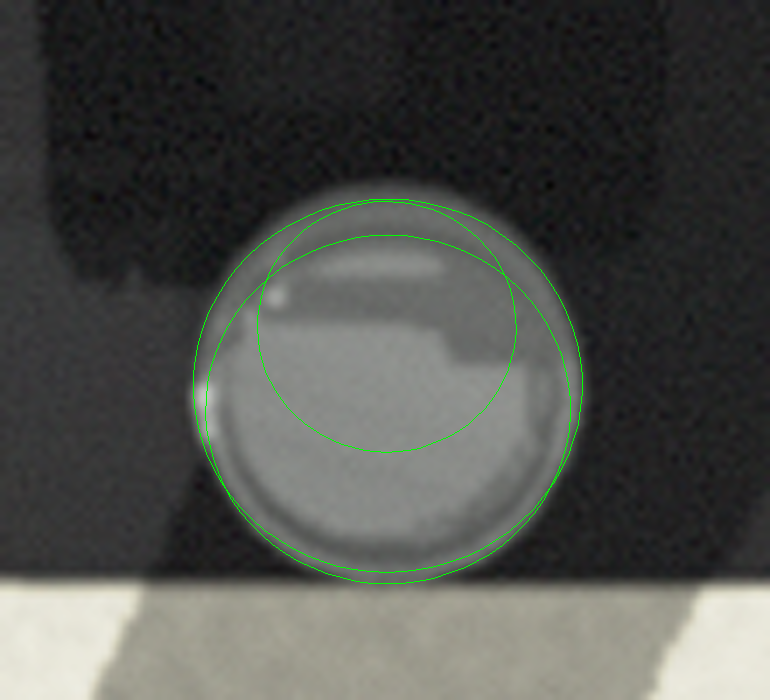

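```bash
python3 -c "
from h import *
plan(437.5,-299.3,19)"
```

```text
t 1.38 at [ 440.4 -301.   160.1] w 0.998 F [ 0.1 -0.9  0.6] row [-0.0003  0.      0.    ] [-0.0192 -0.0098  0.9406]
```

Call:
play_rows:
  motion:
    - [0,0,0,-0.02,-0.01,0.3,-1]
    - [0,0,0,-0.02,-0.01,0.55,-1]
    - [0,0,0,-0.02,-0.01,0.8,-1]
    - [0,0,0,-0.02,-0.01,0.94,-1]
    - [0,0,0,-0.02,-0.01,0.94,-1]
    - [0,0,0,-0.02,-0.01,0.94,-1]
    - [0,0,0,-0.02,-0.01,0.94,1]
    - [0,0,0,-0.02,-0.01,0.94,1]
    - [0,0,0,-0.02,-0.01,0.94,1]
    - [0,0,0,-0.02,-0.01,0.94,1]
    - [0,0,0,-0.02,-0.01,0.94,1]

```text
t: 2.3
tool_pos: [437.8, -299.7, 19.9]
tcp_rot: [[1.0, -0.0, 0.001], [-0.0, -1.0, 0.001], [0.001, -0.001, -1.0]]
wrist_force: [-0.2, -1.0, 0.3]
width: 0.709
```

Call:
play_rows:
  motion:
    - [0,0,0,0,0,0,1]
    - [0,0,0,0,0,0,1]
    - [0,0,0,0,0,-0.2,1]
    - [0,0,0,0,0,-0.45,1]
    - [0,0,0,0.0,-0.2,-0.7,1]
    - [0,0,0,0.1,-0.5,-0.95,1]
    - [0,0,0,0.2,-0.75,-0.95,1]
    - [0,0,0,0.3,-1,-0.95,1]
    - [0,0,0,0.4,-1,-0.95,1]

```text
t: 3.05
tool_pos: [498.3, -144.7, 164.4]
tcp_rot: [[1.0, 0.004, 0.003], [0.004, -1.0, 0.001], [0.003, -0.001, -1.0]]
wrist_force: [1.5, -0.1, -1.2]
width: 0.677
```

```bash
python3 -c "
from h import *
plan(640,194,162)"
```

```text
t 3.05 at [ 498.3 -144.7  164.4] w 0.677 F [ 1.5 -0.1 -1.2] row [-0.0002 -0.0004  0.0006] [ 0.9538 -2.2541  0.0206]
```

Call:
play_rows:
  motion:
    - [0,0,0,0.1,-0.25,0.01,1]
    - [0,0,0,0.2,-0.5,0.01,1]
    - [0,0,0,0.3,-0.75,0.01,1]
    - [0,0,0,0.4,-1,0.01,1]
    - [0,0,0,0.4,-1,0.01,1]

```text
t: 3.47
tool_pos: [559.0, 15.6, 163.5]
tcp_rot: [[1.0, 0.015, 0.004], [0.015, -1.0, 0.006], [0.004, -0.006, -1.0]]
wrist_force: [-0.7, 1.2, -0.4]
width: 0.675
```

```bash
python3 -c "
from h import *
plan(600,194,162)"
```

```text
t 3.47 at [559.   15.6 163.5] w 0.675 F [-0.7  1.2 -0.4] row [-0.0009 -0.0007  0.0023] [ 0.2907 -1.1854  0.0179]
```

Call:
play_rows:
  motion:
    - [-0.001,-0.001,0.002,0.1,-0.27,0.01,1]
    - [-0.001,-0.001,0.002,0.2,-0.54,0.01,1]
    - [-0.001,-0.001,0.002,0.29,-0.8,0.015,1]
    - [-0.001,-0.001,0.002,0.29,-1,0.015,1]
    - [-0.001,-0.001,0.002,0.29,-1,0.015,1]
    - [-0.001,-0.001,0.002,0.29,-1,0.015,1]
    - [-0.001,-0.001,0.002,0.29,-1,0.015,1]

```text
t: 4.05
tool_pos: [600.1, 166.1, 161.8]
tcp_rot: [[1.0, 0.003, -0.003], [0.003, -1.0, -0.001], [-0.003, 0.001, -1.0]]
wrist_force: [-0.4, -0.6, -0.2]
width: 0.681
```

```bash
python3 - <<'E'
from h import *
s=ctrl.observe(); d=snapshot("wrist"); plan(660,194,100)
np.savez("w2.npz",**d,pos=s["tool_pos"],rot=s["tcp_rot"])
print(fit(d,s,660,194,[(50,48)],12,1),fit(d,s,660,194,[(64,27)],12,1))
overlay(d,[(660,194,50,48),(660,194,64,25)],(0,0,512,384),1.5,"w2.png",s)
E
```

```text
t 4.10 at [600.3 165.  161.9] w 0.68 F [-1.  -0.7 -0.7] row [0.0002 0.0004 0.0002] [ 0.3994 -0.1936  0.4114]
[[50.7, 658.0, 206.0], [48.93, 659.0, 206.0], [42.25, 657.0, 206.0]] [[41.62, 659.0, 206.0], [39.15, 660.0, 206.0], [37.89, 658.0, 206.0]]
```

View pics/w2.png

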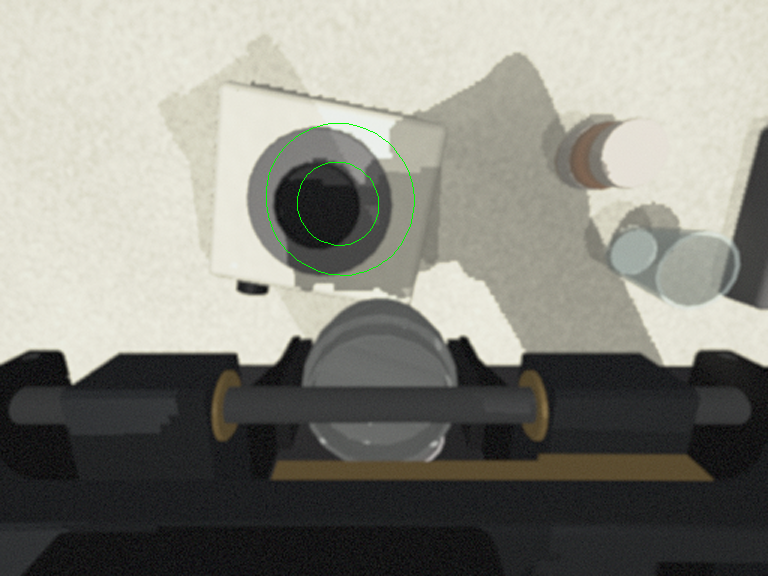

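```bash
python3 - <<'E'
from h import *
d=dict(np.load("w2.npz"));s=dict(tool_pos=d["pos"],tcp_rot=d["rot"])
print(fit(d,s,659,206,[(50,48)],8,.5),fit(d,s,659,206,[(64,27)],8,.5),fit(d,s,659,206,[(64,27),(50,48)],8,.5))
x,y=fit(d,s,659,206,[(64,27),(50,48)],8,.5)[0][1:]
overlay(d,[(x,y,50,48),(x,y,64,27),(x,y,64,25)],(140,50,310,200),4.5,"w2b.png",s)
a=snapshot("scene"); b=snapshot("side")
for q,n in((a,"scene"),(b,"side")):
    print(n,fit(q,None,659,200,[(50,48)],14,1),fit(q,None,659,200,[(64,27)],14,1))
    p=proj(q,[[x,y,64]])[0].astype(int)
    overlay(q,[(x,y,50,48),(x,y,64,27)],(p[0]-40,p[1]-30,p[0]+40,p[1]+30),9,n+"2.png")
E
```

```text
[[54.17, 658.5, 207.0], [53.96, 658.5, 206.5], [53.82, 658.0, 207.0]] [[43.39, 659.0, 206.5], [42.98, 659.0, 207.0], [42.71, 659.5, 206.5]] [[96.44, 658.5, 206.5], [96.34, 658.5, 207.0], [94.78, 659.0, 207.0]]
scene [[23.2, 663.0, 200.0], [22.87, 662.0, 201.0], [22.81, 663.0, 201.0]] [[9.48, 667.0, 196.0], [9.42, 667.0, 197.0], [9.36, 645.0, 199.0]]
side [[13.56, 658.0, 204.0], [13.51, 658.0, 207.0], [13.51, 658.0, 203.0]] [[11.38, 658.0, 209.0], [11.35, 658.0, 210.0], [11.33, 659.0, 210.0]]
```

View pics/w2b.png

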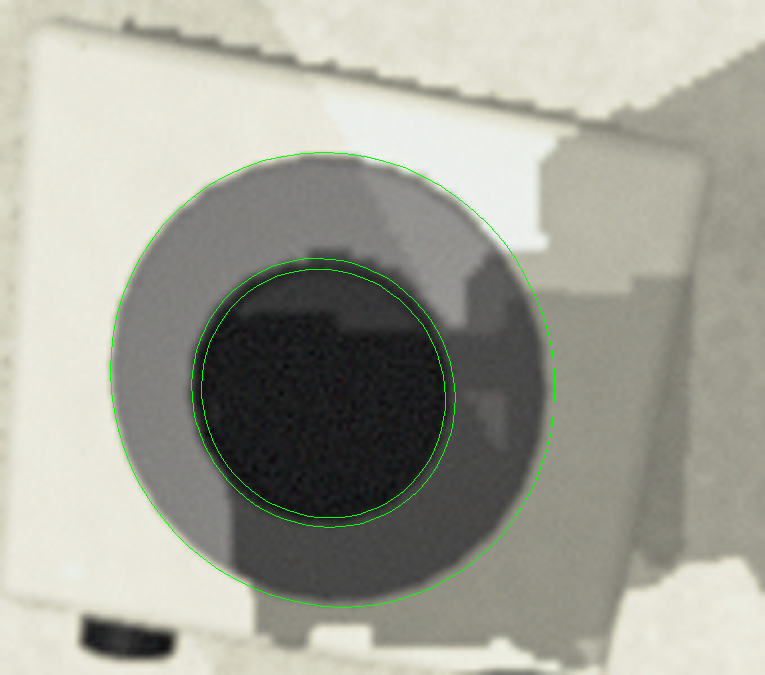

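View pics/scene2.png

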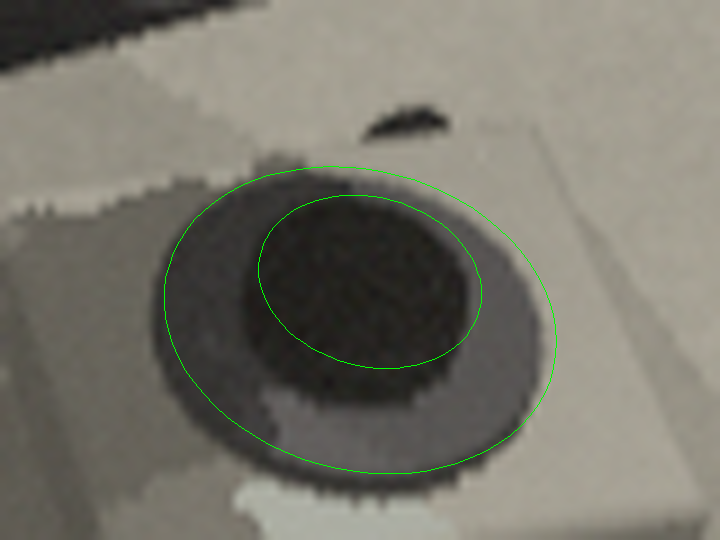

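View pics/side2.png

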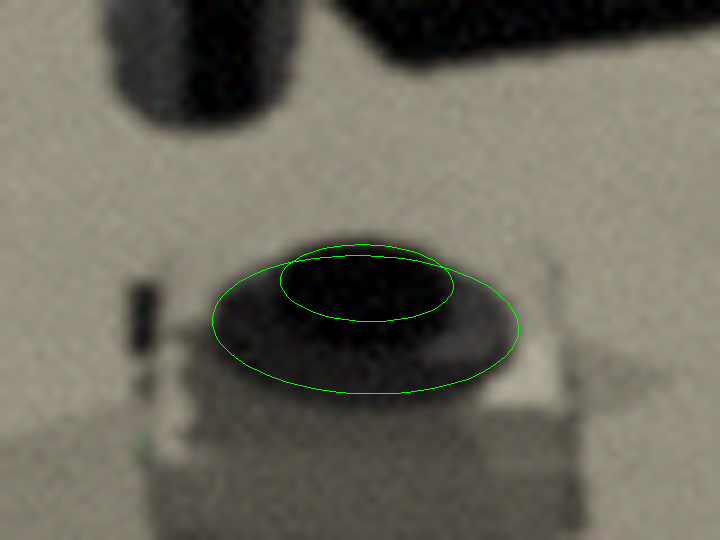

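Call:
play_rows:
  motion:
    - [0,0,0,-0.02,-0.28,0.1,1]
    - [0,0,0,-0.02,-0.28,0.2,1]
    - [0,0,0,-0.02,-0.28,0.2,1]
    - [0,0,0,-0.02,-0.28,0.2,1]
    - [0,0,0,-0.02,-0.28,0.2,1]
    - [0,0,0,-0.02,-0.28,0.2,1]

```text
t: 4.7
tool_pos: [598.4, 205.0, 133.2]
tcp_rot: [[1.0, -0.002, -0.001], [-0.002, -1.0, -0.002], [-0.001, 0.002, -1.0]]
wrist_force: [-0.3, -0.4, -1.4]
width: 0.681
```

```bash
python3 - <<'E'
from h import *
s=ctrl.observe(); d=snapshot("wrist"); plan(659.2,206.8,100); print(s["tool_pos"])
f=fit(d,s,659,206,[(64,27),(50,48)],5,.5);print(fit(d,s,659,206,[(50,48)],5,.5),fit(d,s,659,206,[(64,27)],5,.5),f)
x,y=f[0][1:]
overlay(d,[(x,y,50,48),(x,y,64,27),(x,y,64,25)],(170,30,350,190),4.3,"w3b.png",s)
E
```

```text
t 4.75 at [598.3 205.2 133.2] w 0.677 F [ 0.8 -0.7 -0.7] row [ 0.0003  0.0001 -0.0003] [ 0.406  -0.0116  0.2208]
[598.41625733 205.04266084 133.2183057 ]
[[48.07, 658.0, 208.0], [48.01, 658.0, 207.5], [46.89, 658.5, 207.5]] [[36.55, 658.5, 208.0], [36.25, 658.5, 207.5], [36.03, 658.0, 208.0]] [[84.1, 658.0, 208.0], [83.52, 658.0, 207.5], [83.27, 658.5, 208.0]]
```

View pics/w3b.png

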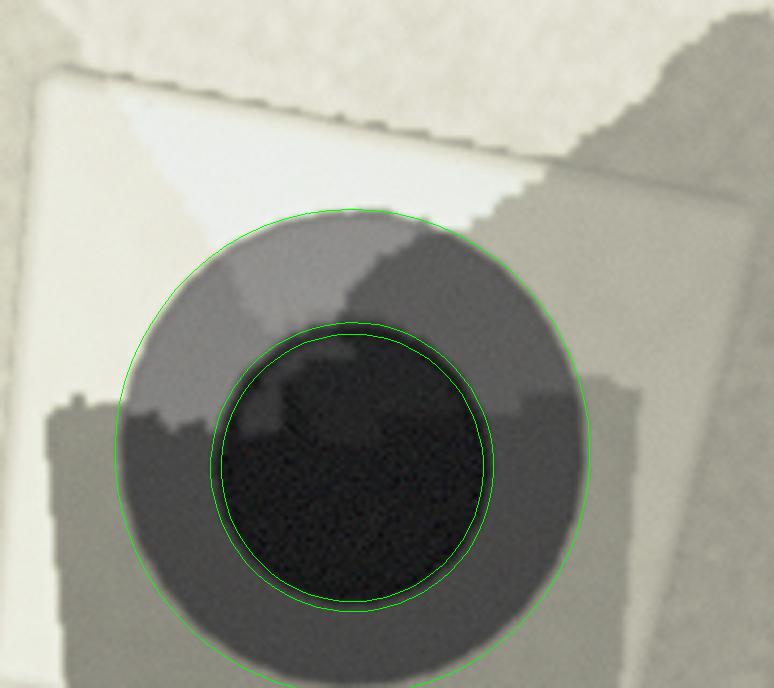

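Call:
play_rows:
  motion:
    - [0,0,0,0.2,-0.016,0.02,1]
    - [0,0,0,0.403,-0.016,0.05,1]
    - [0,0,0,0.403,-0.016,0.15,1]
    - [0,0,0,0.403,-0.016,0.22,1]
    - [0,0,0,0.403,-0.016,0.22,1]
    - [0,0,0,0.403,-0.016,0.22,1]
    - [0,0,0,0.403,-0.016,0.22,1]

```text
t: 5.33
tool_pos: [658.5, 207.8, 101.1]
tcp_rot: [[1.0, -0.002, 0.0], [-0.002, -1.0, -0.001], [0.0, 0.001, -1.0]]
wrist_force: [0.4, -0.2, -0.4]
width: 0.681
```

```bash
python3 - <<'E'
from h import *
plan(658.8,207.7,80)
b=snapshot("side");overlay(b,[],(240,110,340,200),8,"side3.png")
b=snapshot("scene");overlay(b,[],(300,140,410,230),7,"scene3.png")
E
```

```text
t 5.33 at [658.5 207.8 101.1] w 0.681 F [ 0.4 -0.2 -0.4] row [ 0.0002 -0.     -0.0003] [0.0023 0.0004 0.141 ]
```

View pics/side3.png

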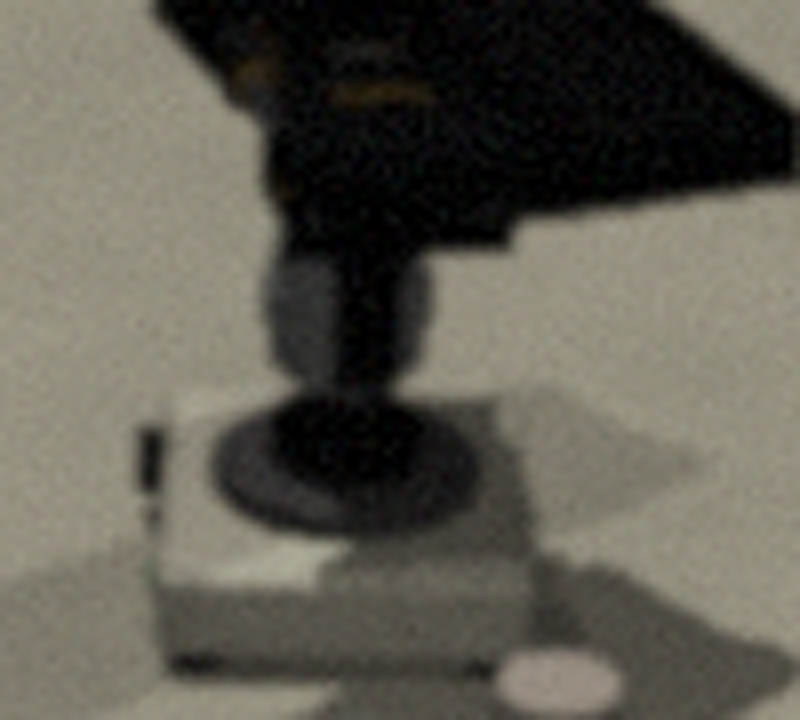

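View pics/scene3.png

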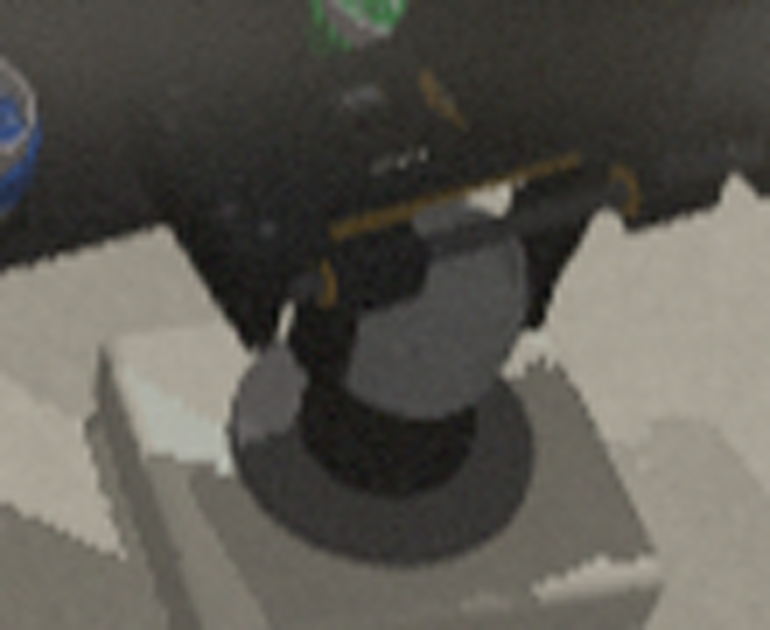

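Call:
play_rows:
  motion:
    - [0,0,0,0.001,0,0.06,1]
    - [0,0,0,0.001,0,0.1,1]
    - [0,0,0,0.001,0,0.13,1]
    - [0,0,0,0.001,0,0.15,1]
    - [0,0,0,0.001,0,0.155,1]
    - [0,0,0,0.001,0,0.155,1]

```text
t: 5.93
tool_pos: [658.8, 207.7, 77.8]
tcp_rot: [[1.0, -0.002, 0.0], [-0.002, -1.0, -0.001], [0.0, 0.001, -1.0]]
wrist_force: [0.2, -0.5, -0.1]
width: 0.679
```

Call:
play_rows:
  motion:
    - [0,0,0,0,0,0.005,1]
    - [0,0,0,0,0,0.005,1]
    - [0,0,0,0,0,0.005,-1]
    - [0,0,0,0,0,0.005,-1]
    - [0,0,0,0,0,0.005,-1]
    - [0,0,0,0,0,0.005,-1]
    - [0,0,0,0,0,-0.2,-1]
    - [0,0,0,0,0,-0.4,-1]
    - [0,0,0,-0.2,0,-0.6,-1]
    - [0,0,0,-0.4,0,-0.6,-1]
    - [0,0,0,-0.4,0,-0.6,-1]
    - [0,0,0,-0.4,0,-0.6,-1]

```text
t: 6.93
tool_pos: [597.9, 208.3, 168.8]
tcp_rot: [[1.0, -0.0, 0.002], [-0.0, -1.0, -0.002], [0.002, 0.002, -1.0]]
wrist_force: [0.7, -0.3, -0.2]
width: 1.0
```

```bash
python3 - <<'E'
from h import *
s=ctrl.observe(); d=snapshot("wrist"); plan(453,-141,160)
f=fit(d,s,658.5,207.5,[(107,27),(95,30)],6,.5);print(f)
x,y=f[0][1:]
overlay(d,[(x,y,107,27),(x,y,95,30)],(100,0,400,260),2.6,"w4.png",s)
b=snapshot("side");overlay(b,[],(240,110,340,200),8,"side4.png")
E
```

```text
t 6.98 at [598.9 207.7 168.3] w 0.999 F [ 0.5 -0.2 -0.3] row [ 0.0003 -0.0002 -0.0003] [-0.9688  2.3262  0.058 ]
[[58.11, 658.5, 210.0], [57.47, 658.5, 209.5], [57.31, 658.0, 210.0]]
```

View pics/w4.png

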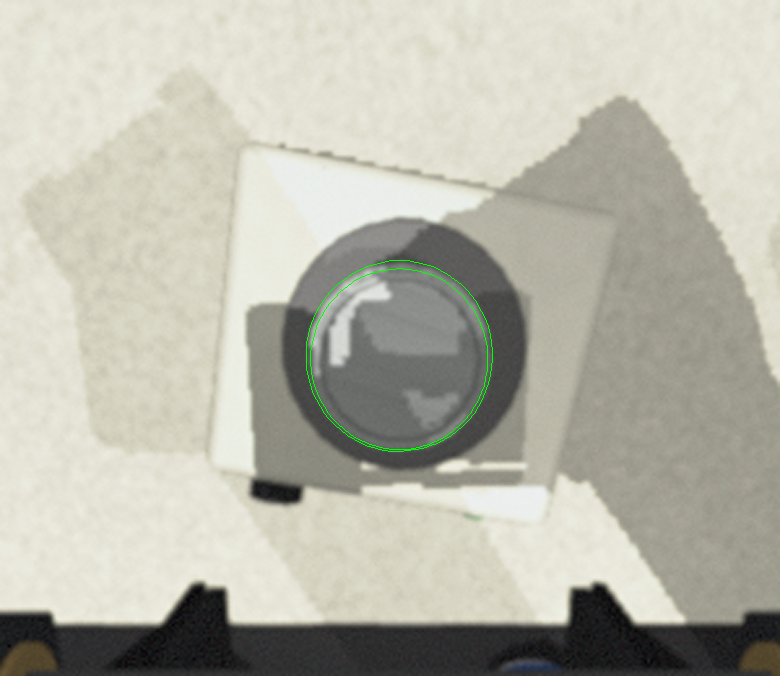

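View pics/side4.png

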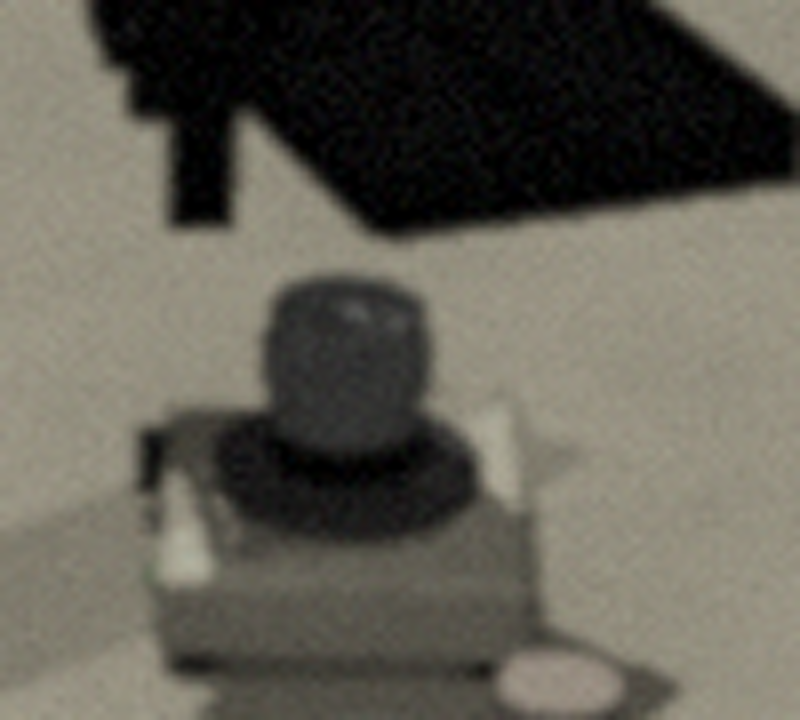

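Call:
play_rows:
  motion:
    - [0,0,0,-0.12,0.25,0,-1]
    - [0,0,0,-0.24,0.5,0,-1]
    - [0,0,0,-0.36,0.75,0,-1]
    - [0,0,0,-0.42,1,0,-1]
    - [0,0,0,-0.42,1,0,-1]

```text
t: 7.45
tool_pos: [535.7, 48.4, 167.6]
tcp_rot: [[1.0, -0.012, -0.0], [-0.012, -1.0, -0.006], [-0.0, 0.006, -1.0]]
wrist_force: [0.7, -0.8, 0.3]
width: 1.002
```

Call:
play_rows:
  motion:
    - [0,0,0,-0.12,0.25,0,-1]
    - [0,0,0,-0.24,0.5,0,-1]
    - [0,0,0,-0.36,0.75,0,-1]
    - [0,0,0,-0.42,1,0,-1]
    - [0,0,0,-0.42,1,0,-1]

```text
t: 7.87
tool_pos: [468.9, -108.7, 168.4]
tcp_rot: [[1.0, -0.022, -0.001], [-0.022, -1.0, -0.008], [-0.001, 0.008, -1.0]]
wrist_force: [0.0, -0.5, -0.3]
width: 1.002
```

```bash
python3 -c "
from h import *
plan(452,-141,150)"
```

```text
t 7.87 at [ 468.9 -108.7  168.4] w 1.002 F [ 0.  -0.5 -0.3] row [ 0.0013  0.0002 -0.0035] [-0.108   0.2166  0.1242]
```

Call:
play_rows:
  motion:
    - [0.001,0,-0.0035,-0.108,0.215,0.12,-1]
    - [0.001,0,-0.0035,-0.108,0.215,0.12,-1]
    - [0.001,0,-0.0035,-0.108,0.215,0.12,-1]
    - [0.001,0,-0.0035,-0.108,0.215,0.12,-1]
    - [0.001,0,-0.0035,-0.108,0.215,0.12,-1]

```text
t: 8.28
tool_pos: [453.1, -139.8, 151.0]
tcp_rot: [[1.0, 0.001, -0.0], [0.001, -1.0, -0.001], [-0.0, 0.001, -1.0]]
wrist_force: [0.1, -0.1, 0.6]
width: 0.999
```

```bash
cat > look.py <<'E'
import sys
from h import *
x,y,name=float(sys.argv[1]),float(sys.argv[2]),sys.argv[3]
zt=float(sys.argv[4]) if len(sys.argv)>4 else 42.
s=ctrl.observe(); d=snapshot("wrist")
f=fit(d,s,x,y,[(zt,27),(zt-12,30)],8,.5);print(f)
x,y=f[0][1:]; plan(x,y,12)
c=proj(d,[[x,y,zt]],s)[0].astype(int)
overlay(d,[(x,y,zt,27),(x,y,zt-12,30)],(max(c[0]-60,0),max(c[1]-50,0),c[0]+60,c[1]+50),6,name,s)
E
python3 look.py 452 -141 w5.png
```

```text
[[96.33, 451.5, -139.0], [96.03, 451.5, -138.5], [94.44, 452.0, -138.5]]
t 8.33 at [ 453.1 -139.6  151. ] w 1.001 F [0.9 0.7 0.1] row [0.0002 0.     0.0003] [-0.0103 -0.0054  0.9266]
```

View pics/w5.png

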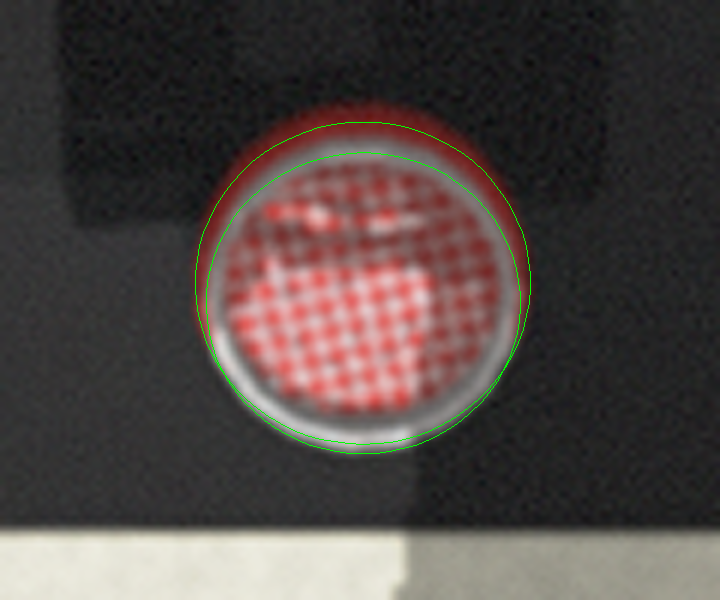

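Call:
play_rows:
  motion:
    - [0,0,0,-0.007,-0.004,0.3,-1]
    - [0,0,0,-0.007,-0.004,0.55,-1]
    - [0,0,0,-0.007,-0.004,0.8,-1]
    - [0,0,0,-0.007,-0.004,0.92,-1]
    - [0,0,0,-0.007,-0.004,0.92,-1]
    - [0,0,0,-0.007,-0.004,0.92,-1]
    - [0,0,0,-0.007,-0.004,0.92,1]
    - [0,0,0,-0.007,-0.004,0.92,1]
    - [0,0,0,-0.007,-0.004,0.92,1]
    - [0,0,0,-0.007,-0.004,0.92,1]
    - [0,0,0,-0.007,-0.004,0.92,1]
    - [0,0,0,-0.007,-0.004,0.92,1]

```text
t: 9.33
tool_pos: [452.2, -139.4, 13.4]
tcp_rot: [[1.0, 0.002, 0.0], [0.002, -1.0, -0.002], [0.0, 0.002, -1.0]]
wrist_force: [-0.2, 0.1, 2.6]
width: 0.682
```

Call:
play_rows:
  motion:
    - [0,0,0,0,0,0,1]
    - [0,0,0,0,0,-0.2,1]
    - [0,0,0,0,0,-0.45,1]
    - [0,0,0,0.0,0,-0.7,1]
    - [0,0,0,0.1,-0.25,-0.95,1]
    - [0,0,0,0.2,-0.5,-1,1]
    - [0,0,0,0.3,-0.75,-1,1]
    - [0,0,0,0.4,-1,-1,1]

```text
t: 10.0
tool_pos: [509.8, 4.6, 164.7]
tcp_rot: [[1.0, 0.0, 0.003], [0.0, -1.0, -0.002], [0.003, 0.002, -1.0]]
wrist_force: [1.1, -0.5, -1.7]
width: 0.682
```

```bash
python3 -c "
from h import *
plan(598,208,162)"
```

```text
t 10.00 at [509.8   4.6 164.7] w 0.682 F [ 1.1 -0.5 -1.7] row [ 0.0004 -0.0005  0.    ] [ 0.5879 -1.3558  0.0166]
```

Call:
play_rows:
  motion:
    - [0,0,0,0.1,-0.25,0.01,1]
    - [0,0,0,0.2,-0.5,0.01,1]
    - [0,0,0,0.3,-0.75,0.01,1]
    - [0,0,0,0.45,-1,0.01,1]
    - [0,0,0,0.45,-1,0.01,1]

```text
t: 10.42
tool_pos: [577.8, 163.1, 162.3]
tcp_rot: [[1.0, 0.008, 0.003], [0.008, -1.0, 0.003], [0.003, -0.003, -1.0]]
wrist_force: [-2.0, 0.7, -1.8]
width: 0.68
```

```bash
python3 -c "
from h import *
plan(598,208,162)"
```

```text
t 10.42 at [577.8 163.1 162.3] w 0.68 F [-2.   0.7 -1.8] row [-0.0004 -0.0004  0.0012] [ 0.1372 -0.2986  0.0031]
```

Call:
play_rows:
  motion:
    - [0,0,0.001,0.137,-0.28,0,1]
    - [0,0,0.001,0.137,-0.28,0,1]
    - [0,0,0.001,0.137,-0.28,0,1]
    - [0,0,0.001,0.137,-0.28,0,1]
    - [0,0,0.001,0.137,-0.28,0,1]
    - [0,0,0.001,0.137,-0.28,0,1]

```text
t: 10.92
tool_pos: [598.0, 203.6, 162.4]
tcp_rot: [[1.0, -0.0, 0.002], [-0.0, -1.0, 0.002], [0.002, -0.002, -1.0]]
wrist_force: [-0.3, 0.3, -1.4]
width: 0.681
```

```bash
python3 look.py 658.5 208.5 w6.png 107; python3 -c "
from h import *
plan(658.8,208.3,130)"
```

```text
[[57.99, 658.5, 210.0], [57.67, 658.5, 209.5], [56.6, 658.0, 210.0]]
t 10.97 at [598.1 203.7 162.5] w 0.678 F [ 0.4 -0.4 -1.6] row [-0.0003 -0.0004 -0.    ] [ 0.4002 -0.0404  1.0046]
t 10.97 at [598.1 203.7 162.5] w 0.678 F [ 0.4 -0.4 -1.6] row [-0.0003 -0.0004 -0.    ] [ 0.4043 -0.0304  0.2179]
```

View pics/w6.png

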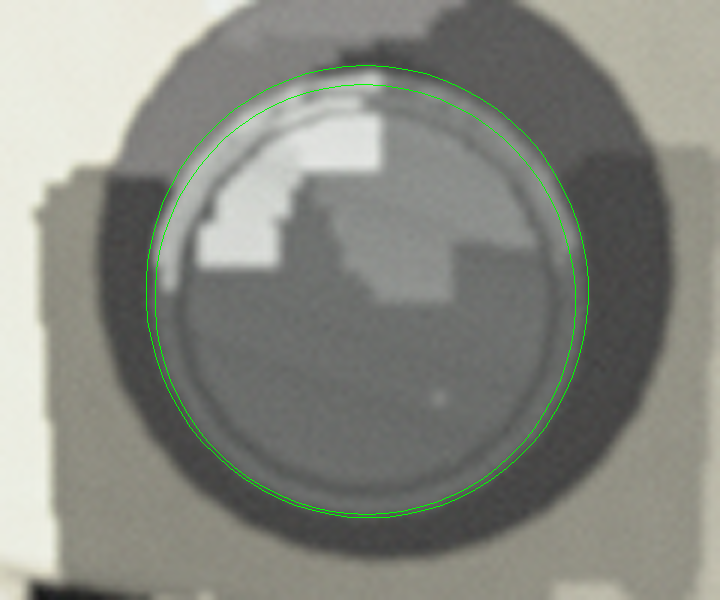

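```bash
python3 - <<'E'
from h import *
b=snapshot("side");overlay(b,[(658.5,209,107,27),(658.5,209,79,30),(658.5,209,95,30),(658.5,209,50,48)],(240,110,340,200),8,"side5.png")
b=snapshot("scene");overlay(b,[(658.5,209,107,27),(658.5,209,79,30),(658.5,209,95,30),(658.5,209,50,48)],(300,140,410,230),7,"scene5.png")
E
```

```text
(no output)
```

View pics/side5.png

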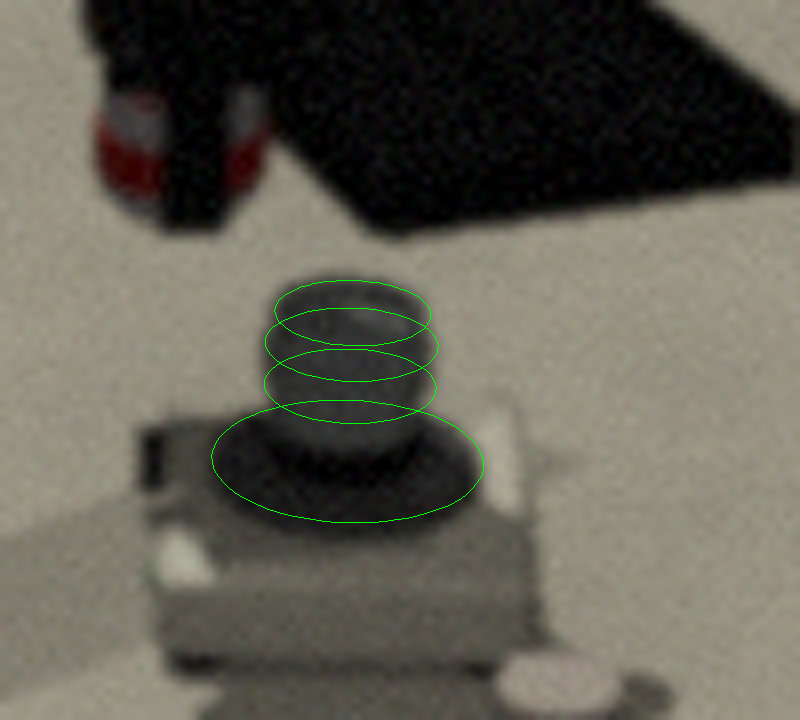

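View pics/scene5.png

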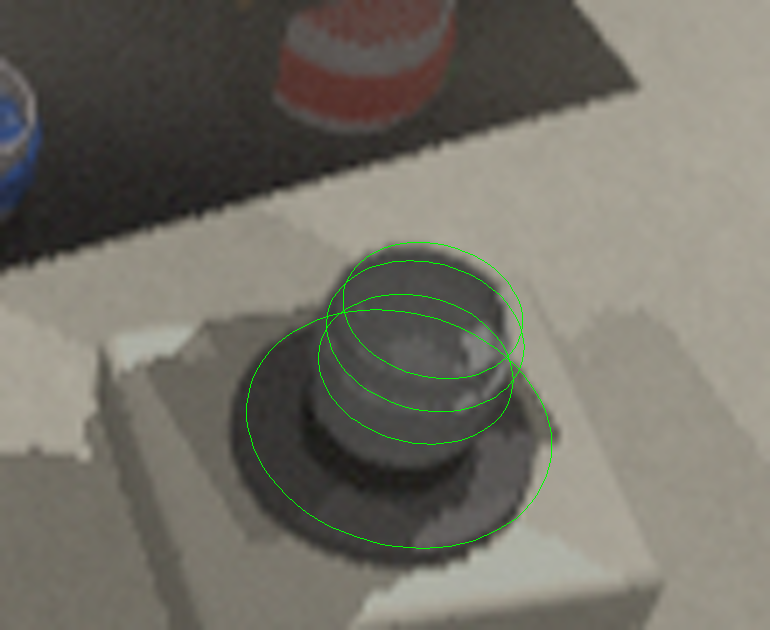

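```bash
python3 - <<'E'
from h import *
b=snapshot("side"); a=snapshot("scene")
for q,n,o,f in((b,"side",(240,110),8),(a,"scene",(300,140),7)):
    ext=lambda z,r:((proj(q,circ(658.5,208,z,r))-o+.5)*f-.5)
    P=ext(50,48); print(n,"plate x",P[:,0].min().round(),P[:,0].max().round(),"y",P[:,1].min().round(),P[:,1].max().round())
    for h in(0,7):
        t=ext(107+h,27);bo=ext(64+h,27);c=ext(79+h,30);print(h,"rim top",t[:,1].min().round(),"rim bot",t[:,1].max().round(),"body bottom",bo[:,1].max().round(),"collar x",c[:,0].min().round(),c[:,0].max().round())
overlay(b,[],(262,135,302,180),14,"s6.png"); overlay(a,[],(325,165,385,225),10,"s7.png")
E
```

```text
side plate x 212.0 484.0 y 401.0 524.0
0 rim top 281.0 rim bot 346.0 body bottom 459.0 collar x 264.0 436.0
7 rim top 263.0 rim bot 328.0 body bottom 441.0 collar x 265.0 437.0
scene plate x 243.0 549.0 y 310.0 549.0
0 rim top 243.0 rim bot 379.0 body bottom 467.0 collar x 315.0 510.0
7 rim top 228.0 rim bot 364.0 body bottom 453.0 collar x 319.0 515.0
```

View pics/s6.png

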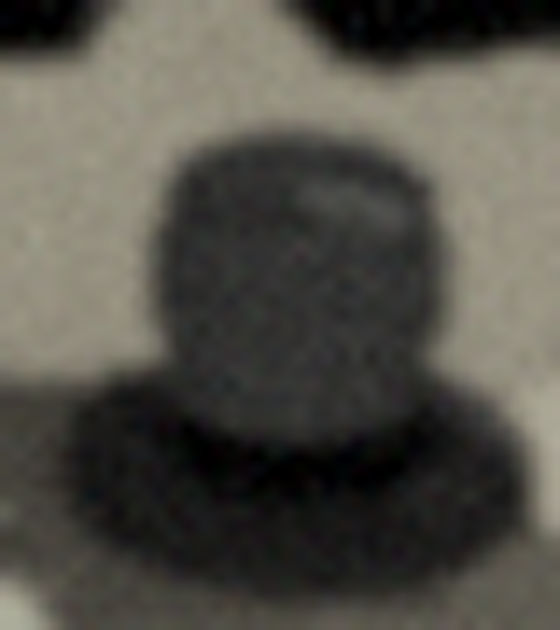

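View pics/s7.png

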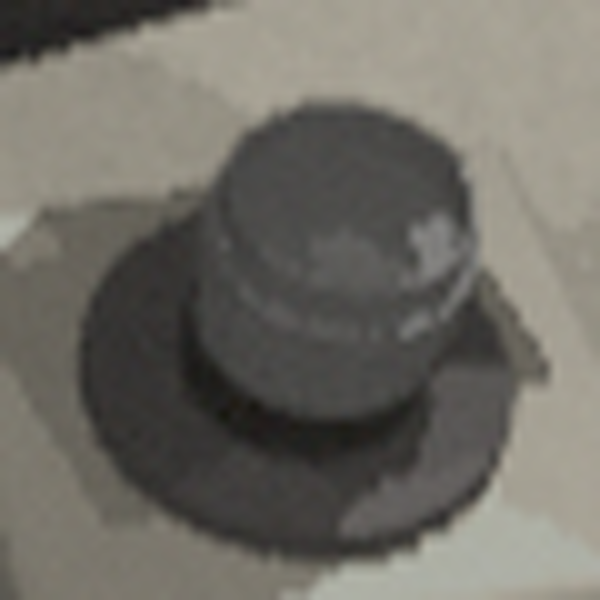

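```bash
python3 - <<'E'
from h import *
s=ctrl.observe(); d=snapshot("wrist"); np.savez("w7.npz",**d,pos=s["tool_pos"],rot=s["tcp_rot"])
print(s["t"],fit(d,s,658.5,208,[(50,48)],5,.5)[0])
for z in range(88,125,3):
    print(z,"collar",fit(d,s,658.5,208.5,[(z,30)],4,.5)[0],"rim",fit(d,s,658.5,208.5,[(z,27)],4,.5)[0],"bore",fit(d,s,658.5,208.5,[(z,25)],4,.5)[0])
for z in range(40,64,3):print(z,fit(d,s,658.5,208,[(z,48)],5,.5)[0])
overlay(d,[],(190,0,320,110),6,"w7.png",s)
E
```

```text
11.1667 [46.0, 658.0, 208.0]
88 collar [35.52, 658.0, 210.0] rim [19.44, 660.5, 212.5] bore [19.09, 657.0, 210.0]
91 collar [37.24, 658.0, 210.0] rim [20.45, 658.0, 206.5] bore [17.95, 662.5, 207.0]
94 collar [35.27, 658.0, 209.5] rim [21.02, 661.0, 211.0] bore [18.36, 662.5, 207.0]
97 collar [31.04, 657.5, 209.5] rim [21.57, 661.0, 210.5] bore [18.73, 662.0, 212.5]
100 collar [26.13, 657.5, 209.5] rim [21.25, 661.0, 210.5] bore [19.45, 662.0, 212.5]
103 collar [22.17, 657.0, 209.0] rim [22.09, 660.5, 210.0] bore [20.08, 661.5, 212.5]
106 collar [18.91, 657.5, 208.0] rim [27.88, 659.5, 210.0] bore [20.89, 659.0, 206.5]
109 collar [15.19, 658.0, 207.0] rim [34.87, 659.5, 209.5] bore [21.79, 658.5, 206.5]
112 collar [14.51, 656.0, 204.5] rim [39.1, 659.5, 209.5] bore [22.38, 662.0, 210.5]
115 collar [13.36, 656.5, 204.5] rim [39.06, 659.5, 209.5] bore [22.58, 662.0, 210.0]
118 collar [16.28, 659.0, 211.0] rim [34.72, 659.5, 209.5] bore [22.63, 661.5, 210.0]
121 collar [19.92, 659.5, 211.0] rim [28.92, 659.0, 209.0] bore [27.41, 661.0, 209.5]
124 collar [21.83, 659.5, 210.5] rim [23.96, 659.0, 208.5] bore [35.83, 660.5, 209.5]
40 [50.56, 658.5, 208.0]
43 [56.15, 658.5, 208.0]
46 [55.76, 658.5, 208.0]
49 [49.13, 658.0, 208.0]
52 [39.47, 657.5, 207.5]
55 [32.8, 657.0, 207.5]
58 [29.45, 656.5, 207.0]
61 [27.21, 656.0, 206.5]
```

View pics/w7.png

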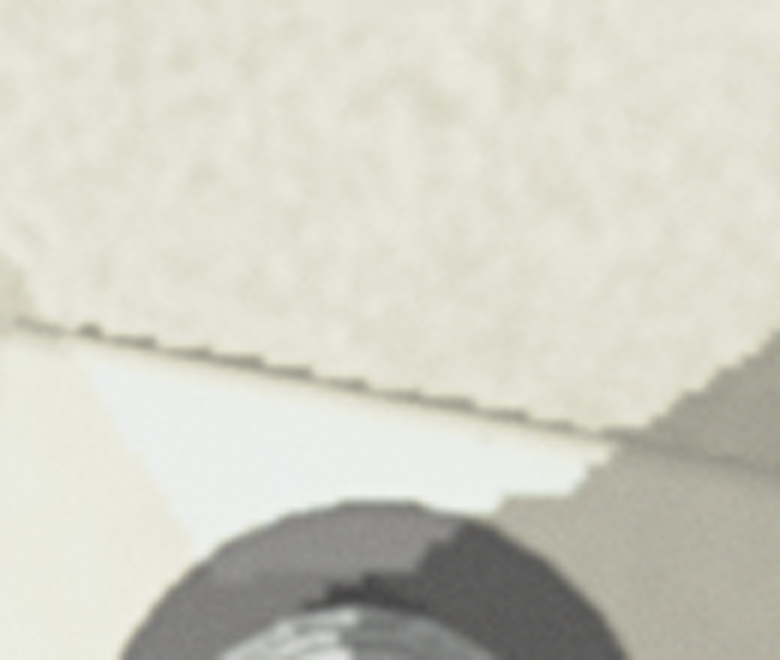

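Call:
play_rows:
  motion:
    - [0,0,0,0.2,-0.037,0,1]
    - [0,0,0,0.404,-0.037,0,1]
    - [0,0,0,0.404,-0.037,0.1,1]
    - [0,0,0,0.404,-0.037,0.2,1]
    - [0,0,0,0.404,-0.037,0.22,1]
    - [0,0,0,0.404,-0.037,0.22,1]
    - [0,0,0,0.404,-0.037,0.22,1]
    - [0,0,0,0.404,-0.037,0.22,1]

```text
t: 11.88
tool_pos: [659.1, 210.6, 131.2]
tcp_rot: [[1.0, 0.001, 0.004], [0.001, -1.0, 0.003], [0.004, -0.003, -1.0]]
wrist_force: [0.8, 0.2, -1.6]
width: 0.682
```

```bash
python3 - <<'E'
from h import *
plan(658.8,209.2,114)
b=snapshot("side");overlay(b,[],(245,105,325,170),10,"side8.png")
b=snapshot("scene");overlay(b,[],(310,130,410,210),8,"scene8.png")
E
```

```text
t 11.88 at [659.1 210.6 131.2] w 0.682 F [ 0.8  0.2 -1.6] row [-0.0005 -0.0007  0.0002] [-0.0024  0.0098  0.1144]
```

View pics/side8.png

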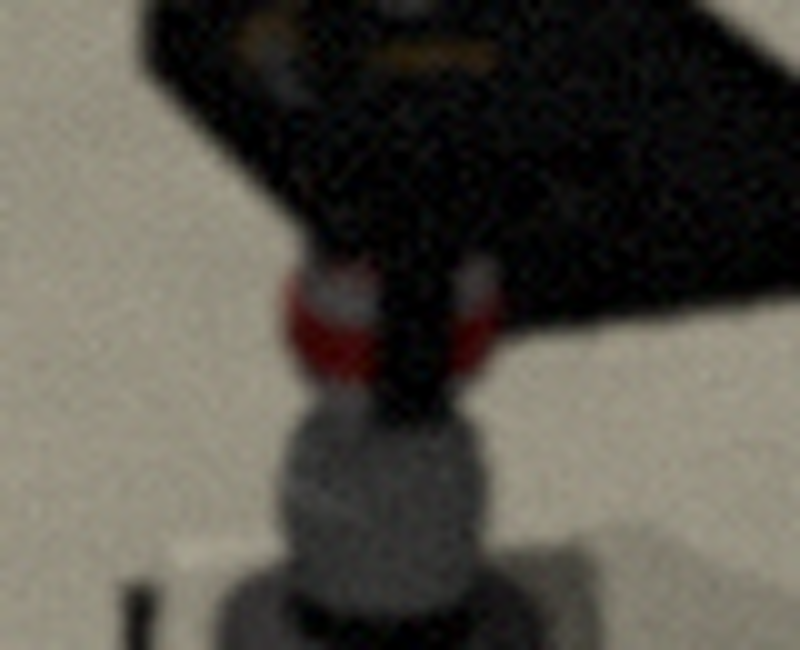

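View pics/scene8.png

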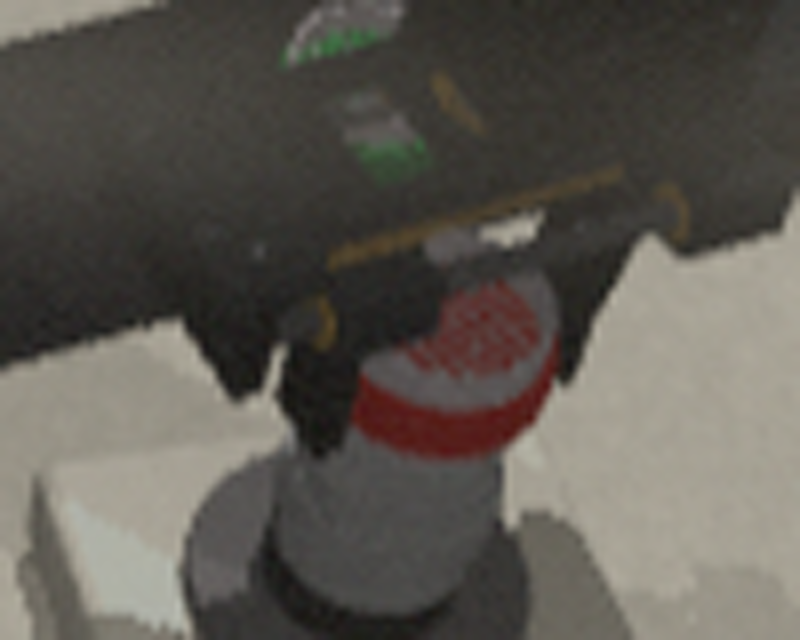

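```bash
python3 - <<'E'
from h import *
b=snapshot("side");a=snapshot("scene")
for q,n,o,f in((b,"side",(245,105),10),(a,"scene",(310,130),8)):
    E=lambda x,y,z:((proj(q,circ(x,y,z,30))-o+.5)*f-.5)
    for nm,x,y,zs in(("red",659.1,210.6,(132,148)),("pan",658.5,209.5,(79,95))):
        p=np.vstack([E(x,y,z) for z in zs]); print(n,nm,p[:,0].min().round(),p[:,0].max().round(),"y",p[:,1].min().round(),p[:,1].max().round())
g=a["image"].astype(int); m=(g[...,0]-g[...,1]>35)&(g[...,0]-g[...,2]>35)
for q,n,o,f in((b,"side",(245,105),10),(a,"scene",(310,130),8)):
    g=q["image"].astype(int); m=(g[...,0]>1.8*g[...,1])&(g[...,0]>40); m[:,:o[0]]=0;m[:, o[0]+90:]=0;m[:o[1]]=0;m[o[1]+55:]=0
    v,u=np.where(m); print(n,((u.min()-o[0])*f,(u.max()+1-o[0])*f),((v.min()-o[1])*f,(v.max()+1-o[1])*f))
E
```

```text
side red 286.0 507.0 y 258.0 400.0
side pan 280.0 497.0 y 434.0 578.0
scene red 323.0 569.0 y 245.0 460.0
scene pan 285.0 520.0 y 377.0 587.0
side (np.int64(290), np.int64(500)) (np.int64(300), np.int64(390))
scene (np.int64(352), np.int64(560)) (np.int64(304), np.int64(440))
```

Call:
play_rows:
  motion:
    - [0,-0.0005,0,-0.008,0.013,0.0,1]
    - [0,-0.0005,0,-0.008,0.013,0.0,1]
    - [0,-0.0005,0,-0.008,0.013,0.04,1]
    - [0,-0.0005,0,-0.008,0.013,0.07,1]
    - [0,-0.0005,0,-0.008,0.013,0.095,1]
    - [0,-0.0005,0,-0.008,0.013,0.115,1]
    - [0,-0.0005,0,-0.008,0.013,0.115,1]
    - [0,-0.0005,0,-0.008,0.013,0.115,1]

```text
t: 12.75
tool_pos: [657.9, 208.5, 113.5]
tcp_rot: [[1.0, 0.001, 0.001], [0.001, -1.0, 0.002], [0.001, -0.002, -1.0]]
wrist_force: [-1.4, -0.0, 1.3]
width: 0.679
```

Call:
play_rows:
  motion:
    - [0,0,0,0,0,0,-1]
    - [0,0,0,0,0,0,-1]
    - [0,0,0,0,0,0,-1]
    - [0,0,0,0,0,0,-1]
    - [0,0,0,0,0,-0.2,-1]
    - [0,0,0,0,0,-0.4,-1]
    - [0,0,0,-0.2,0,-0.6,-1]
    - [0,0,0,-0.4,0,-0.6,-1]
    - [0,0,0,-0.4,0,-0.6,-1]
    - [0,0,0,-0.4,0,-0.6,-1]
    - [0,0,0,-0.4,0,-0.6,-1]

```text
t: 13.67
tool_pos: [598.3, 207.8, 203.6]
tcp_rot: [[1.0, 0.0, 0.002], [0.0, -1.0, 0.002], [0.002, -0.002, -1.0]]
wrist_force: [0.6, 0.1, 0.4]
width: 0.999
```

```bash
python3 look.py 657.5 208.5 w9.png 142; python3 - <<'E'
from h import *
plan(438,-12,150)
b=snapshot("side");overlay(b,[(657.7,208.5,142,27),(657.7,208.5,130,30),(657.7,208.5,95,30)],(245,95,325,170),9,"side9.png")
b=snapshot("scene");overlay(b,[(657.7,208.5,142,27),(657.7,208.5,130,30),(657.7,208.5,95,30)],(310,130,410,210),7,"scene9.png")
E
```

```text
[[50.11, 659.0, 210.5], [49.26, 659.0, 210.0], [49.17, 659.5, 210.0]]
t 13.72 at [598.5 207.8 203.3] w 1.0 F [-0.2  0.5 -0.1] row [-0.0004 -0.0002  0.    ] [ 0.4021 -0.0153  1.2756]
t 13.72 at [598.5 207.8 203.3] w 1.0 F [-0.2  0.5 -0.1] row [-0.0004 -0.0002  0.    ] [-1.0702  1.4659  0.3505]
```

View pics/w9.png

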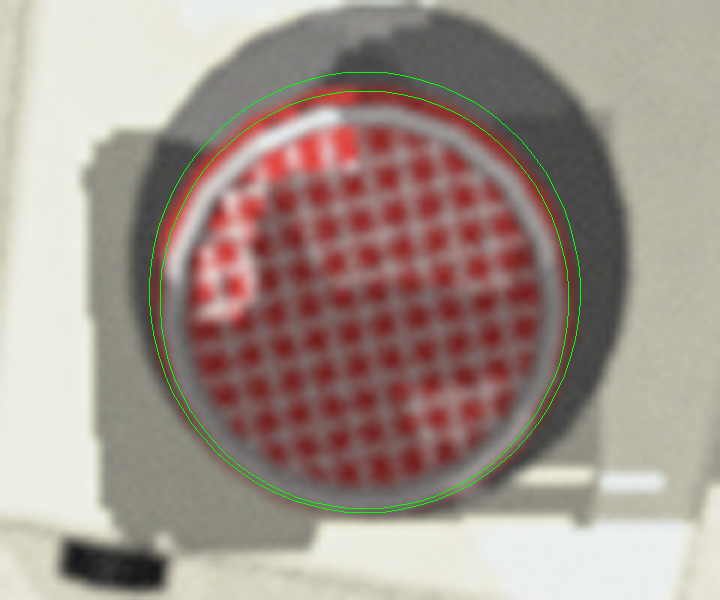

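View pics/side9.png

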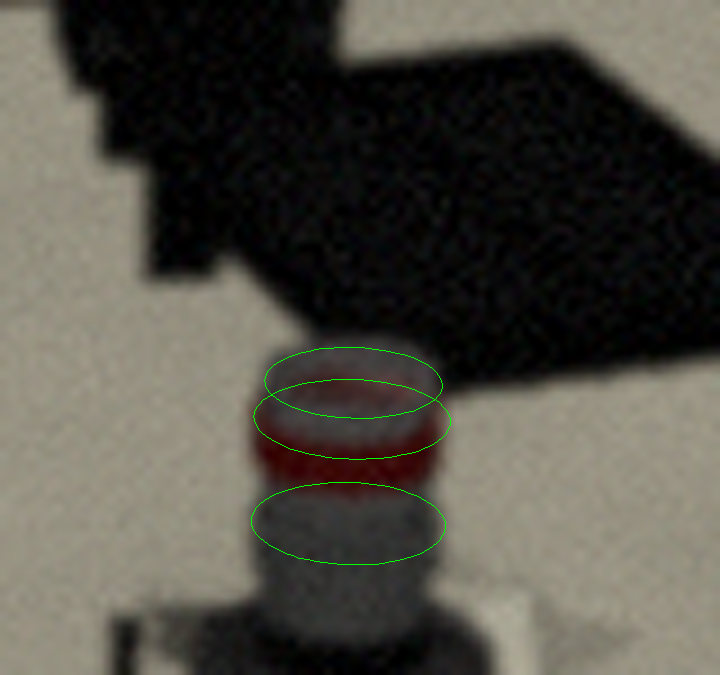

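View pics/scene9.png

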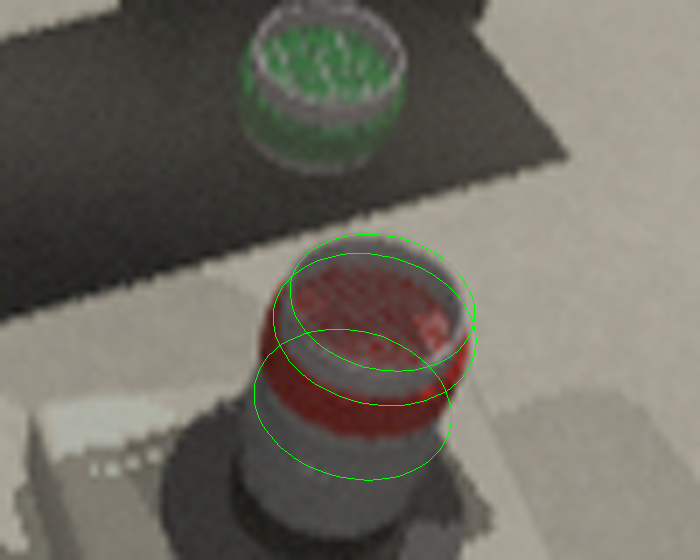

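Call:
play_rows:
  motion:
    - [0,0,0,-0.18,0.25,0,-1]
    - [0,0,0,-0.36,0.5,0.1,-1]
    - [0,0,0,-0.54,0.75,0.2,-1]
    - [0,0,0,-0.7,0.96,0.25,-1]
    - [0,0,0,-0.7,0.96,0.3,-1]
    - [0,0,0,-0.7,0.96,0.3,-1]

```text
t: 14.32
tool_pos: [491.2, 59.5, 155.3]
tcp_rot: [[1.0, -0.005, -0.003], [-0.005, -1.0, 0.0], [-0.003, -0.0, -1.0]]
wrist_force: [0.1, -0.2, -0.1]
width: 1.002
```

```bash
python3 -c "
from h import *
plan(438,-12,150)"
```

```text
t 14.32 at [491.2  59.5 155.3] w 1.002 F [ 0.1 -0.2 -0.1] row [-0.0001  0.0005 -0.0009] [-0.3521  0.4786  0.0366]
```

Call:
play_rows:
  motion:
    - [0,0,-0.001,-0.17,0.24,0.03,-1]
    - [0,0,-0.001,-0.352,0.478,0.03,-1]
    - [0,0,-0.001,-0.352,0.478,0.03,-1]
    - [0,0,-0.001,-0.352,0.478,0.03,-1]
    - [0,0,-0.001,-0.352,0.478,0.03,-1]
    - [0,0,-0.001,-0.352,0.478,0.03,-1]
    - [0,0,-0.001,-0.352,0.478,0.03,-1]

```text
t: 14.9
tool_pos: [439.0, -10.6, 151.2]
tcp_rot: [[1.0, 0.003, -0.003], [0.003, -1.0, 0.001], [-0.003, -0.001, -1.0]]
wrist_force: [-0.2, 0.6, -0.8]
width: 0.999
```

```bash
python3 look.py 438 -12 w10.png
```

```text
[[102.85, 435.5, -8.0], [100.44, 435.0, -8.0], [100.02, 435.5, -7.5]]
t 14.95 at [438.8 -10.7 151.1] w 0.999 F [ 0.2 -0.7 -0.2] row [-0.0002  0.0005  0.0005] [-0.0189 -0.0169  0.9272]
```

View pics/w10.png

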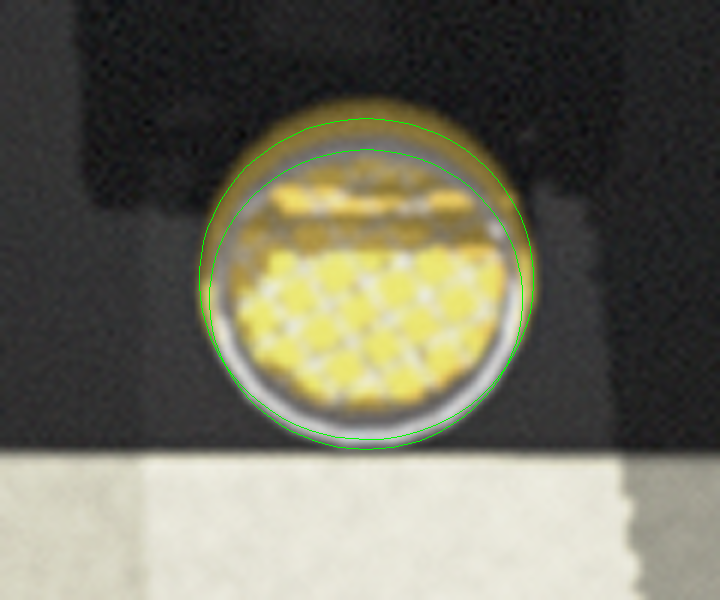

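Call:
play_rows:
  motion:
    - [0,0.0005,0.0005,-0.017,-0.016,0.3,-1]
    - [0,0.0005,0.0005,-0.017,-0.016,0.55,-1]
    - [0,0.0005,0.0005,-0.017,-0.016,0.8,-1]
    - [0,0.0005,0.0005,-0.017,-0.016,0.92,-1]
    - [0,0.0005,0.0005,-0.017,-0.016,0.92,-1]
    - [0,0.0005,0.0005,-0.017,-0.016,0.92,-1]
    - [0,0.0005,0.0005,-0.017,-0.016,0.92,1]
    - [0,0.0005,0.0005,-0.017,-0.016,0.92,1]
    - [0,0.0005,0.0005,-0.017,-0.016,0.92,1]
    - [0,0.0005,0.0005,-0.017,-0.016,0.92,1]
    - [0,0.0005,0.0005,-0.017,-0.016,0.92,1]
    - [0,0.0005,0.0005,-0.017,-0.016,0.92,1]

```text
t: 15.95
tool_pos: [436.0, -8.3, 13.4]
tcp_rot: [[1.0, -0.0, 0.0], [-0.0, -1.0, 0.001], [0.0, -0.001, -1.0]]
wrist_force: [0.5, -1.1, 2.4]
width: 0.682
```

Call:
play_rows:
  motion:
    - [0,0,0,0,0,0,1]
    - [0,0,0,0,0,-0.2,1]
    - [0,0,0,0,0,-0.45,1]
    - [0,0,0,0.0,0,-0.7,1]
    - [0,0,0,0.0,0,-0.97,1]
    - [0,0,0,0.0,0,-1,1]

```text
t: 16.45
tool_pos: [439.0, -8.1, 169.8]
tcp_rot: [[1.0, -0.0, 0.01], [-0.0, -1.0, -0.0], [0.01, 0.0, -1.0]]
wrist_force: [1.8, 0.6, -0.2]
width: 0.678
```

```bash
python3 -c "
from h import *
plan(598,208,197)"
```

```text
t 16.45 at [439.   -8.1 169.8] w 0.678 F [ 1.8  0.6 -0.2] row [ 0.0001 -0.0015 -0.    ] [ 1.0617 -1.4408 -0.1716]
```

Call:
play_rows:
  motion:
    - [0,-0.0015,0,0.18,-0.25,-0.1,1]
    - [0,-0.0015,0,0.36,-0.5,-0.17,1]
    - [0,-0.0015,0,0.54,-0.75,-0.17,1]
    - [0,-0.0015,0,0.7,-0.96,-0.17,1]
    - [0,-0.0015,0,0.7,-0.96,-0.17,1]
    - [0,-0.0015,0,0.7,-0.96,-0.17,1]

```text
t: 16.95
tool_pos: [544.6, 140.7, 195.6]
tcp_rot: [[1.0, 0.005, -0.0], [0.005, -1.0, 0.003], [-0.0, -0.003, -1.0]]
wrist_force: [-1.7, -0.3, -1.4]
width: 0.682
```

```bash
python3 -c "
from h import *
plan(598,208.5,197)"
```

```text
t 16.95 at [544.6 140.7 195.6] w 0.682 F [-1.7 -0.3 -1.4] row [-0.0005  0.0001  0.0008] [ 0.358  -0.4505 -0.0083]
```

Call:
play_rows:
  motion:
    - [0,0,0.001,0.2,-0.2,-0.01,1]
    - [0,0,0.001,0.4,-0.4,-0.01,1]
    - [0,0,0.001,0.6,-0.45,-0.01,1]
    - [0,0,0.001,0.756,-0.453,-0.01,1]
    - [0,0,0.001,0.756,-0.453,-0.01,1]
    - [0,0,0.001,0.756,-0.453,0.06,1]
    - [0,0,0.001,0.756,-0.453,0.14,1]
    - [0,0,0.001,0.756,-0.453,0.18,1]
    - [0,0,0.001,0.756,-0.453,0.18,1]
    - [0,0,0.001,0.756,-0.453,0.18,1]

```text
t: 17.78
tool_pos: [657.0, 208.7, 168.3]
tcp_rot: [[1.0, -0.002, -0.001], [-0.002, -1.0, 0.002], [-0.001, -0.002, -1.0]]
wrist_force: [-0.1, 0.0, -1.4]
width: 0.675
```

```bash
cat > chk.py <<'E'
import sys
from h import *
# args: z of lower collar bottom, z underside upper, tag
zl,zu,tag=float(sys.argv[1]),float(sys.argv[2]),sys.argv[3]
plan(658,208.6,float(sys.argv[4]))
s=ctrl.observe();X,Y=s["tool_pos"][:2]
b=snapshot("side");a=snapshot("scene")
for q,n in((b,"side"),(a,"scene")):
    c=proj(q,[[X,Y,zl+25]])[0].astype(int); o=(c[0]-40,c[1]-35); f=9
    for nm,z in(("upper",zu+14),("lower",zl)):
        p=np.vstack([((proj(q,circ(X,Y,zz,30))-o+.5)*f-.5) for zz in(z,z+16)])
        print(n,nm,"x",p[:,0].min().round(),p[:,0].max().round(),"y",p[:,1].min().round(),p[:,1].max().round())
    overlay(q,[(X,Y,zl,30),(X,Y,zl+16,30),(X,Y,zu+14,30),(X,Y,zu+30,30)],(o[0],o[1],o[0]+80,o[1]+65),f,n+tag+".png")
E
python3 chk.py 114 155 11 149
```

```text
t 17.78 at [657.  208.7 168.3] w 0.675 F [-0.1  0.  -1.4] row [-0.0003  0.0002 -0.0002] [0.007  0.0008 0.1288]
side upper x 272.0 474.0 y 149.0 275.0
side lower x 268.0 466.0 y 316.0 444.0
scene upper x 262.0 547.0 y 87.0 333.0
scene lower x 221.0 494.0 y 251.0 491.0
```

View pics/side11.png

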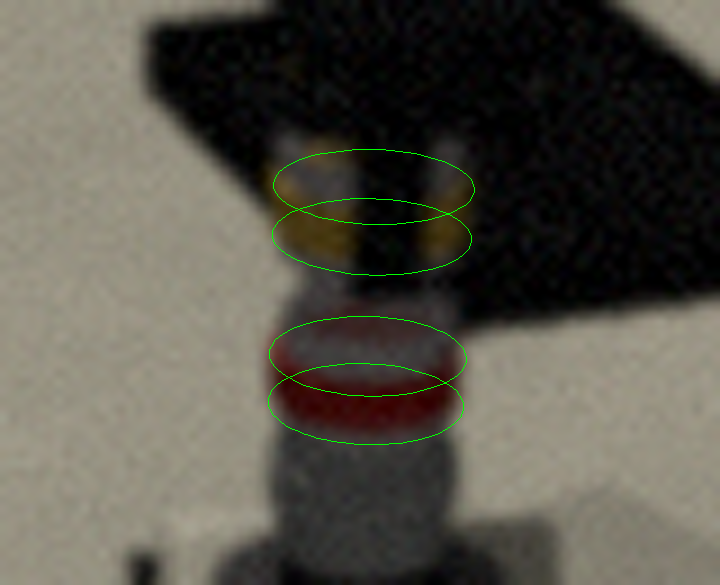

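View pics/scene11.png

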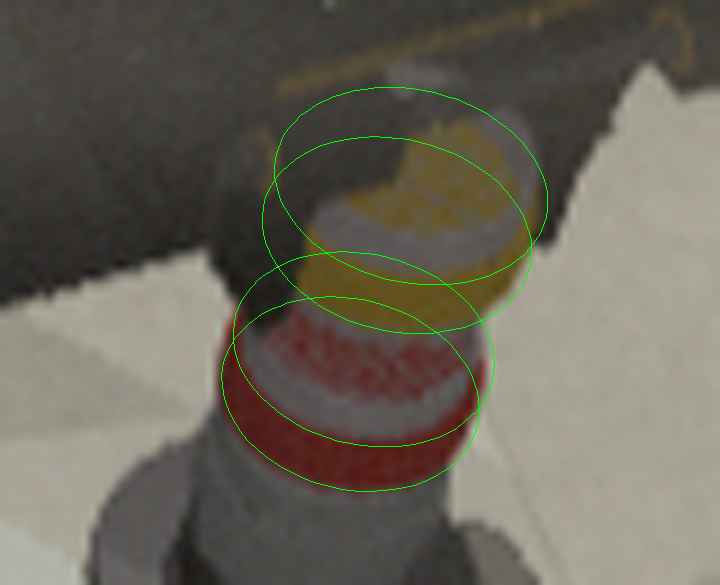

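Call:
play_rows:
  motion:
    - [0,0,0,0.003,0,0.04,1]
    - [0,0,0,0.003,0,0.075,1]
    - [0,0,0,0.003,0,0.105,1]
    - [0,0,0,0.003,0,0.125,1]
    - [0,0,0,0.003,0,0.131,1]
    - [0,0,0,0.003,0,0.131,1]
    - [0,0,0,0.003,0,0.131,1]

```text
t: 18.47
tool_pos: [658.2, 209.2, 149.8]
tcp_rot: [[1.0, -0.002, 0.001], [-0.002, -1.0, 0.003], [0.001, -0.003, -1.0]]
wrist_force: [-0.5, 0.1, -1.8]
width: 0.681
```

Foot has entered; 1.4 mm left. Lower to contact, then release.

Call:
play_rows:
  motion:
    - [0,0,0,0,0,0.006,1]
    - [0,0,0,0,0,0.011,1]
    - [0,0,0,0,0,0.011,1]
    - [0,0,0,0,0,0.011,1]

```text
t: 18.8
tool_pos: [658.3, 209.3, 148.5]
tcp_rot: [[1.0, -0.002, 0.001], [-0.002, -1.0, 0.003], [0.001, -0.003, -1.0]]
wrist_force: [0.6, -0.2, -0.0]
width: 0.68
```

Call:
play_rows:
  motion:
    - [0,0,0,0,0,0,-1]
    - [0,0,0,0,0,0,-1]
    - [0,0,0,0,0,0,-1]
    - [0,0,0,0,0,0,-1]
    - [0,0,0,0,0,-0.2,-1]
    - [0,0,0,0,0,-0.4,-1]
    - [0,0,0,-0.2,0,-0.55,-1]
    - [0,0,0,-0.45,0,-0.55,-1]
    - [0,0,0,-0.7,0,-0.55,-1]
    - [0,0,0,-0.9,0,-0.55,-1]
    - [0,0,0,-0.9,0,-0.55,-1]

```text
t: 19.72
tool_pos: [518.2, 210.6, 231.3]
tcp_rot: [[1.0, 0.003, 0.0], [0.003, -1.0, 0.001], [0.0, -0.001, -1.0]]
wrist_force: [0.6, 0.4, 0.1]
width: 0.994
```

```bash
python3 - <<'E'
from h import *
plan(475,135,150)
C=[(658,208.8,177,27),(658,208.8,149,30),(658,208.8,114,30),(658,208.8,79,30)]
b=snapshot("side");overlay(b,C,(245,85,325,170),8,"side12.png")
b=snapshot("scene");overlay(b,C,(310,110,410,210),7,"scene12.png")
E
```

```text
t 19.72 at [518.2 210.6 231.3] w 0.994 F [0.6 0.4 0.1] row [-0.0002 -0.0001  0.0004] [-0.2898  0.5042  0.5412]
```

View pics/side12.png

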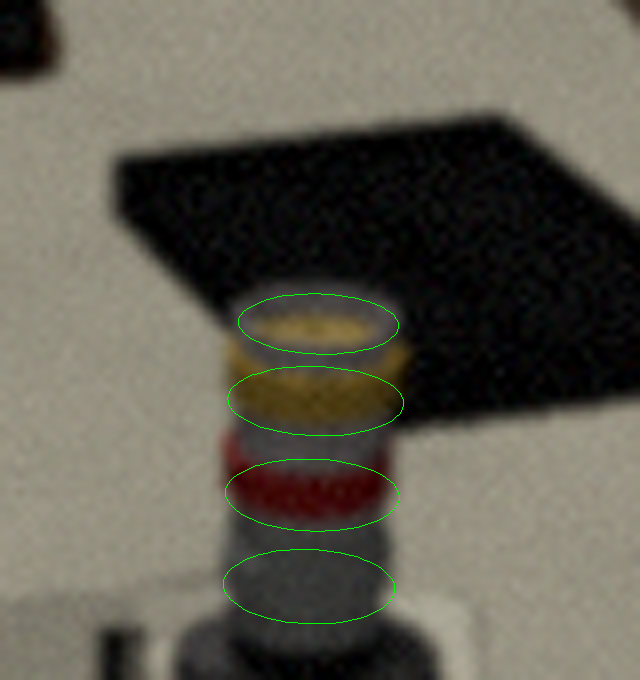

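View pics/scene12.png

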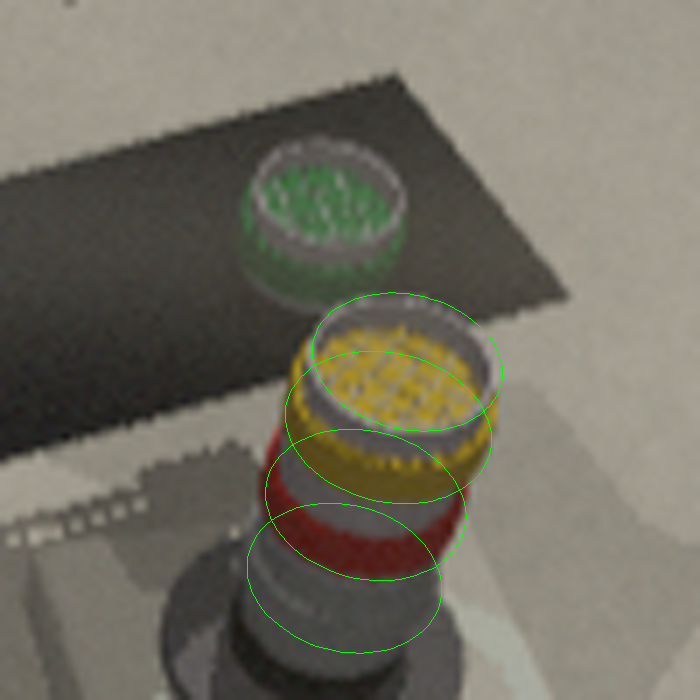

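Call:
play_rows:
  motion:
    - [0,0,0,-0.14,0.25,0.2,-1]
    - [0,0,0,-0.28,0.5,0.4,-1]
    - [0,0,0,-0.28,0.504,0.54,-1]
    - [0,0,0,-0.28,0.504,0.54,-1]
    - [0,0,0,-0.28,0.504,0.54,-1]
    - [0,0,0,-0.28,0.504,0.54,-1]
    - [0,0,0,-0.28,0.504,0.54,-1]

```text
t: 20.4
tool_pos: [482.6, 135.2, 151.7]
tcp_rot: [[1.0, 0.0, 0.005], [-0.0, -1.0, 0.004], [0.005, -0.004, -1.0]]
wrist_force: [-0.2, 0.9, -0.1]
width: 0.998
```

```bash
python3 look.py 476 136 w13.png
```

```text
[[104.31, 474.0, 143.0], [102.82, 474.5, 143.0], [102.48, 473.5, 143.0]]
t 20.45 at [482.4 135.2 151.6] w 0.998 F [ 0.  -0.3  0. ] row [-0.0006 -0.0008  0.    ] [-0.0603 -0.0488  0.9304]
```

View pics/w13.png

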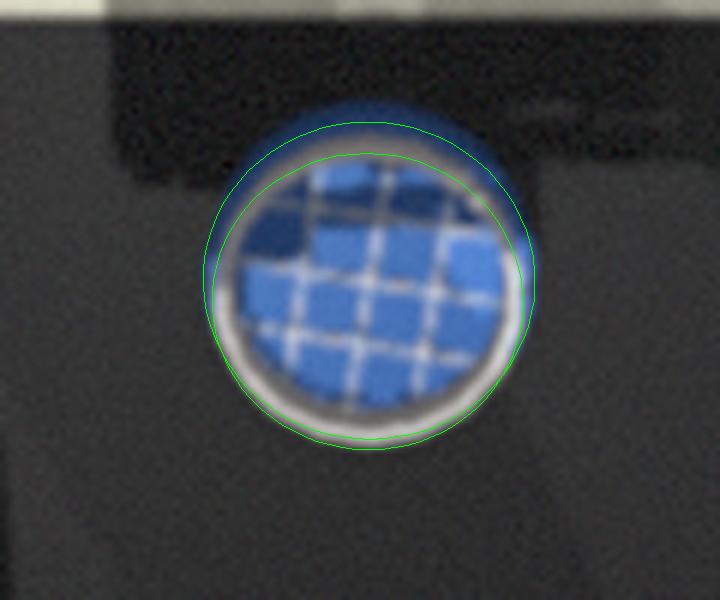

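Call:
play_rows:
  motion:
    - [-0.0006,-0.0008,0,-0.055,-0.047,0.2,-1]
    - [-0.0006,-0.0008,0,-0.055,-0.047,0.4,-1]
    - [-0.0006,-0.0008,0,-0.055,-0.047,0.6,-1]
    - [-0.0006,-0.0008,0,-0.055,-0.047,0.8,-1]
    - [-0.0006,-0.0008,0,-0.055,-0.047,0.925,-1]
    - [-0.0006,-0.0008,0,-0.055,-0.047,0.925,-1]
    - [-0.0006,-0.0008,0,-0.055,-0.047,0.925,-1]
    - [-0.0006,-0.0008,0,-0.055,-0.047,0.925,1]
    - [-0.0006,-0.0008,0,-0.055,-0.047,0.925,1]
    - [-0.0006,-0.0008,0,-0.055,-0.047,0.925,1]
    - [-0.0006,-0.0008,0,-0.055,-0.047,0.925,1]
    - [-0.0006,-0.0008,0,-0.055,-0.047,0.925,1]

```text
t: 21.45
tool_pos: [475.2, 142.6, 13.4]
tcp_rot: [[1.0, -0.0, 0.001], [-0.0, -1.0, -0.0], [0.001, 0.0, -1.0]]
wrist_force: [-0.5, -1.9, 0.8]
width: 0.702
```

```bash
python3 -c "
from h import *
plan(474.8,142.7,160)"
```

```text
t 21.45 at [475.2 142.6  13.4] w 0.702 F [-0.5 -1.9  0.8] row [ 0.0001 -0.0001 -0.    ] [-1.600e-03 -4.000e-04 -9.771e-01]
```

Call:
play_rows:
  motion:
    - [0,0,0,0,0,0,1]
    - [0,0,0,0,0,0,1]
    - [0,0,0,0,0,-0.2,1]
    - [0,0,0,0,0,-0.45,1]
    - [0,0,0,0,0,-0.7,1]
    - [0,0,0,0,0,-0.97,1]
    - [0,0,0,0,0,-1,1]

```text
t: 22.03
tool_pos: [477.8, 144.1, 170.1]
tcp_rot: [[1.0, 0.0, 0.01], [0.0, -1.0, 0.001], [0.01, -0.001, -1.0]]
wrist_force: [2.1, 1.2, -0.8]
width: 0.681
```

Call:
play_rows:
  motion:
    - [0,0,0,0,0,-0.2,1]
    - [0,0,0,0,0,-0.4,1]
    - [0,0,0,0.2,-0.15,-0.42,1]
    - [0,0,0,0.4,-0.3,-0.42,1]
    - [0,0,0,0.5,-0.44,-0.42,1]
    - [0,0,0,0.5,-0.44,-0.42,1]
    - [0,0,0,0.5,-0.44,-0.42,1]

```text
t: 22.62
tool_pos: [552.0, 211.4, 232.8]
tcp_rot: [[1.0, 0.003, 0.008], [0.003, -1.0, 0.002], [0.008, -0.002, -1.0]]
wrist_force: [0.2, -0.4, -1.3]
width: 0.681
```

```bash
python3 -c "
from h import *
plan(658.5,208.9,230)"
```

```text
t 22.62 at [552.  211.4 232.8] w 0.681 F [ 0.2 -0.4 -1.3] row [-0.0004 -0.0012  0.0004] [0.7101 0.0183 0.0244]
```

Call:
play_rows:
  motion:
    - [-0.0004,-0.0012,0.0004,0.2,0.018,0.0,1]
    - [-0.0004,-0.0012,0.0004,0.4,0.018,0.0,1]
    - [-0.0004,-0.0012,0.0004,0.6,0.018,0.0,1]
    - [-0.0004,-0.0012,0.0004,0.71,0.018,0.02,1]
    - [-0.0004,-0.0012,0.0004,0.71,0.018,0.1,1]
    - [-0.0004,-0.0012,0.0004,0.71,0.018,0.18,1]
    - [-0.0004,-0.0012,0.0004,0.71,0.018,0.2,1]
    - [-0.0004,-0.0012,0.0004,0.71,0.018,0.2,1]
    - [-0.0004,-0.0012,0.0004,0.71,0.018,0.2,1]

```text
t: 23.37
tool_pos: [657.9, 208.9, 204.0]
tcp_rot: [[1.0, 0.0, 0.0], [0.0, -1.0, -0.001], [0.0, 0.001, -1.0]]
wrist_force: [0.2, 0.5, -0.5]
width: 0.68
```

```bash
python3 chk.py 149 190 14 184
```

```text
t 23.37 at [657.9 208.9 204. ] w 0.68 F [ 0.2  0.5 -0.5] row [ 0.0001 -0.      0.0001] [0.0003 0.0019 0.1336]
side upper x 269.0 473.0 y 147.0 270.0
side lower x 264.0 465.0 y 318.0 445.0
scene upper x 256.0 552.0 y 76.0 327.0
scene lower x 214.0 494.0 y 250.0 494.0
```

View pics/side14.png

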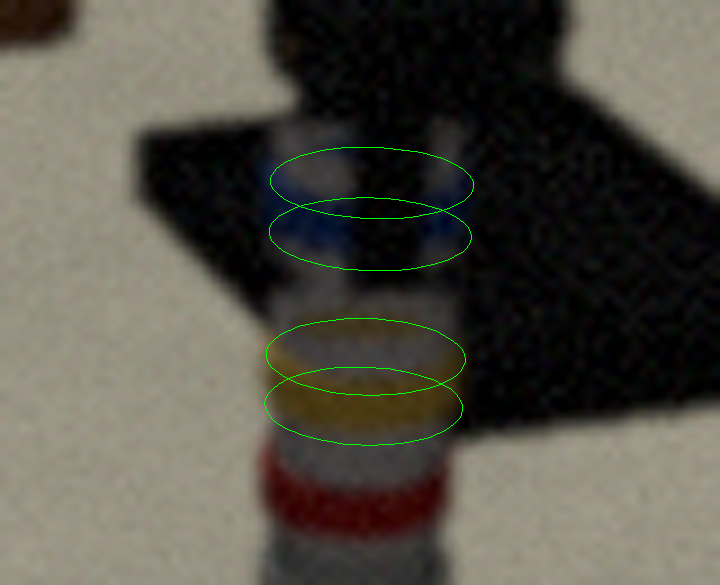

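View pics/scene14.png

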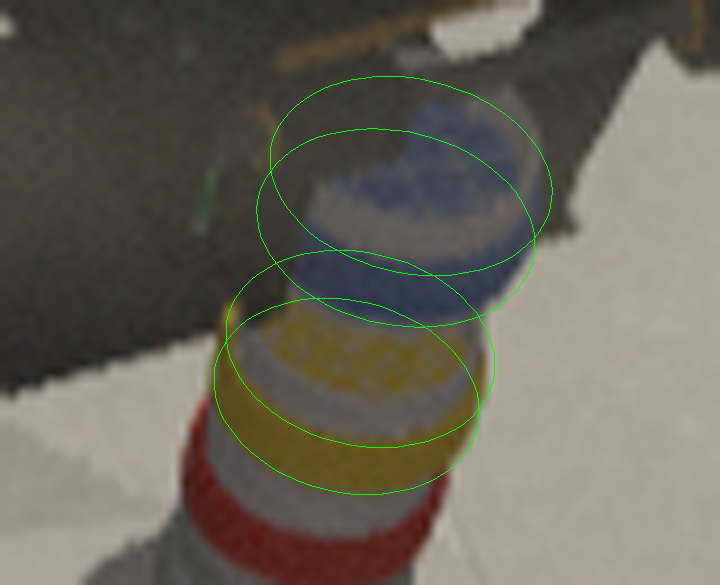

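Call:
play_rows:
  motion:
    - [0,0,0,0.001,0,0.04,1]
    - [0,0,0,0.001,0,0.075,1]
    - [0,0,0,0.001,0,0.105,1]
    - [0,0,0,0.001,0,0.125,1]
    - [0,0,0,0.001,0,0.133,1]
    - [0,0,0,0.001,0,0.137,1]
    - [0,0,0,0.001,0,0.137,1]
    - [0,0,0,0.001,0,0.137,1]

```text
t: 24.13
tool_pos: [658.8, 209.2, 184.4]
tcp_rot: [[1.0, 0.0, 0.002], [0.0, -1.0, 0.0], [0.002, -0.0, -1.0]]
wrist_force: [0.1, 0.6, -2.3]
width: 0.683
```

Call:
play_rows:
  motion:
    - [0,0,0,0,0,0.004,1]
    - [0,0,0,0,0,0.009,1]
    - [0,0,0,0,0,0.009,1]
    - [0,0,0,0,0,0.009,1]

```text
t: 24.47
tool_pos: [659.0, 209.3, 183.4]
tcp_rot: [[1.0, 0.0, 0.002], [0.0, -1.0, 0.0], [0.002, -0.0, -1.0]]
wrist_force: [-0.5, -0.1, 0.8]
width: 0.68
```

Contact taken up (the weight is off the wrist), so I release and retreat.

Call:
play_rows:
  motion:
    - [0,0,0,0,0,0,-1]
    - [0,0,0,0,0,0,-1]
    - [0,0,0,0,0,0,-1]
    - [0,0,0,0,0,0,-1]
    - [0,0,0,0,0,-0.2,-1]
    - [0,0,0,0,0,-0.4,-1]
    - [0,0,0,-0.1,0,-0.5,-1]
    - [0,0,0,-0.35,0,-0.5,-1]
    - [0,0,0,-0.6,0,-0.5,-1]
    - [0,0,0,-0.9,0,-0.5,-1]
    - [0,0,0,-0.9,0,-0.5,-1]
    - [0,0,0,-0.9,0,-0.5,-1]

```text
t: 25.47
tool_pos: [521.7, 209.5, 258.7]
tcp_rot: [[1.0, 0.002, 0.004], [0.002, -1.0, -0.002], [0.004, 0.002, -1.0]]
wrist_force: [1.5, -0.9, -0.0]
width: 1.0
```

```bash
python3 - <<'E'
from h import *
plan(500,209,250)
b=snapshot("side");overlay(b,[],(230,75,340,225),5,"side15.png")
b=snapshot("scene");overlay(b,[],(210,95,420,275),3.7,"scene15.png")
s=ctrl.observe();print(s["dq"])
E
```

```text
t 25.47 at [521.7 209.5 258.7] w 1.0 F [ 1.5 -0.9 -0. ] row [ 0.0002 -0.0006  0.0004] [-0.1452  0.0031  0.0576]
[-0.003487    0.03109323  0.01282062 -0.02443794  0.00019211  0.00017787
 -0.0020634 ]
```

View pics/side15.png

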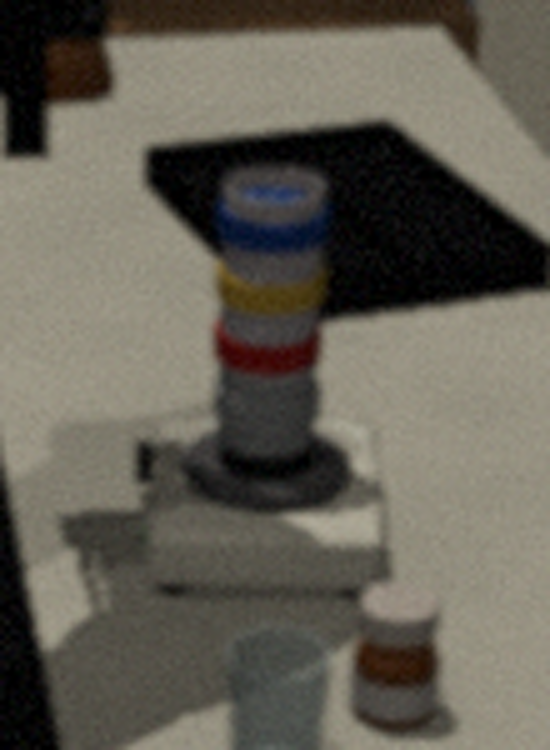

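View pics/scene15.png

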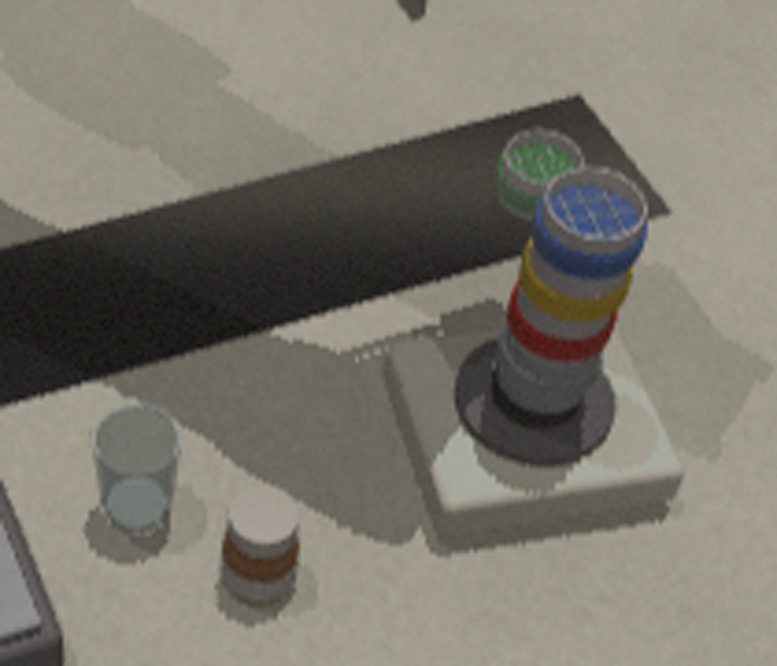

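Call:
play_rows:
  motion:
    - [0,0,0,0,0,0,-1]
    - [0,0,0,0,0,0,-1]
    - [0,0,0,0,0,0,-1]

```text
t: 25.82
tool_pos: [525.4, 208.8, 258.4]
tcp_rot: [[1.0, -0.001, 0.003], [-0.001, -1.0, 0.001], [0.003, -0.001, -1.0]]
wrist_force: [0.1, -0.6, 0.4]
width: 0.999
```

```bash
python3 - <<'E'
from h import *
print(ctrl.sign_off())
E
```

```text
the job is handed in; nothing more can be done
None
```

I built the stack pan, red, yellow, blue on the shaker and handed the job in at about 26 s. The gripper was open and backed off about 130 mm from the stack. No verdict was reported.

**Seating:** The last side and scene pictures show an upright stack. The collar spacing is about 63 px from blue to yellow and 60 px from yellow to red, which is roughly what 35 mm per seated sieve gives. The red, yellow and blue sieves were let go once the wrist force showed the weight coming off. The pan was lowered to its computed seated height without a clear contact reading.

**Left alone:** The green sieve, beaker and jar looked untouched in the final pictures. I did not measure their positions.

**Checks that disagreed:**
- **Pan height:** comparing the pan with the shaker plate first suggested it sat about 6 mm high. Comparing it with the socket ring and the arm height both said it was seated.
- **Wrist camera:** it put the pan and red sieve about 2 mm further in y than where the arm had released them. I centred the sieves from side and scene comparisons instead.
- **Yellow on red:** yellow appears about 2 mm off red in x, inside the 8 mm allowed.

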